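Weigh out pole castings into the storage tub and seal it

ROBOT

A 7-joint arm with a two-finger parallel gripper is mounted at the origin on the work surface. World frame = base frame: x ahead of the robot, y to its left, z up, the work surface at z = 0. Lengths are in m, angles in rad, forces in N, time in s.
With the tool pointing down it reaches from about 0.425 to 0.925 m from the base axis. Payload 6.8 kg.
Tool frame: the origin (TCP) lies between the finger pads; the fingertips stand 22 mm ahead of it and the grasp point (between the pads) lies 3 mm ahead of it (bot.tip_reach is the distance from the TCP to the fingertips, in m); z points along the fingers, x is the direction in which the jaws open and shut, and the axes are right-handed (so a half turn about z gives the same grasp; the last joint's range is limited). The gripper opens to 85 mm and grips with 20 to 120 N. Pads are 22 mm wide; open, the fingers measure 114 mm over their backs; the gripper's body (76 mm by 85 mm) begins 54 mm behind the grasp point. The pads swing forward as they close: fully open they stand 13 mm farther back than shut.
Start: joints at [-1.416, 0.477, 0.022, 1.555, -0.011, 1.109, -0.083], TCP at [0.175, 0.652, 0.217] pointing down, gripper open.
Joint ranges: [-2.96, 2.96], [-0.34, 2.1], [-1.41, 1.46], [0.24, 2.44], [-1.37, 4.51], [0.17, 1.92], [-2.96, 2.96]. Speed limits (rad/s): [2.39, 2.39, 3.14, 3.14, 3.14, 3.14, 3.14].

INTERFACE

Orientations are given as a unit quaternion [w, x, y, z].
In Python, from station import bot gives the robot as it stands.
- The arm moves only by the tool step_arm, never from a script. Its argument "targets" is a list of rows, each a list of 5 numbers: the shift along the tool's x, y, z in mm, then the turn about the tool's z in degrees, then the closure, from 0 (fully open) to 1 (shut). In form: [[dx, dy, dz, spin, jaw], ...]. A call has 1 to 20 rows; each row is the pose to reach, as a shift and turn from the pose commanded when the call began, along the tool's axes at that moment; what a row does not reach only later rows make up. A row lasts 1/12 s, in which the tool goes at most 41.7 mm and 7.16 degrees, less where a joint would pass 70% of its speed; a pose out of reach is approached as far as the arm can. A call with a gripper value outside its range is refused whole. The fingers move at their own pace and stop on an object; "newtons" is the grip in N (left out, the last holds). Time passes only in rows, so rows that repeat a pose let the fingers close. It gives the time, the measured TCP pose, the force and the opening at its end, in the units of the state.
- bot.get_obs(): the state, without advancing time (a new reading comes with each control period).
- bot.read_camera(name): name is "scene" or "top"; returns a dict with "frame" (480x640x3 uint8, red, green, blue), "z_map" (480x640 float32, m along the optical axis (not along the pixel's ray), 0 where there is no reading), "fov_y" (degrees; the focal length in pixels is half the picture's height over the tangent of half this angle, whatever the lens; pixels are square), "cx", "cy" (the principal point, pixels), "R" (3x3) and "t" (3): a world point X has camera coordinates R X + t. Camera axes: x right, y down, z forward; pixel columns grow to the right and rows downward; lengths in m; the calibration is good to about 2 mm. A picture is of the moment at which its call begins.
- bot.hand_in(): hands the job in, once; it reports no verdict.
The state is a dict: "t": time; "q": joint angles; "joint_vel": joint speeds; "joint_torque": joint torques, N m; "eef_pos": TCP position; "tool_rot": TCP orientation; "contact_force": force on the tool from outside, world axes, zero at the start; "torque": the same for the moment, N m; "gripper_width": opening from 0.0 (shut) to 1.0 (fully open).
Only numpy, scipy, OpenCV 4.12 (cv2) and the standard library are available. Lean on these libraries where they do the work, as an engineer would, in place of code of your own. Each camera call takes 0.05 s, during which the arm holds its last target.

TASK

Move castings one by one from the scale's pan into the open tub until the scale's needle rests in the black band of its dial, leaving the remaining castings in the pan. Then put the lid on the tub and press it down until it is fully home and level past its spring catches, and finally set the bung in the lid's neck, fully home. Leave the other things on the bench alone.

Things in the scene. Friction and masses are not known exactly. Their poses are not given: they have to be found in the camera images.
- pan (a joint): how far the scale's sprung pan has sunk, m: 0 empty, growing with load, about 0.0067 per casting (0.0053 to 0.0081). The dial's black band runs from 0.0065 to 0.016; the needle turns clockwise 90 rad per m from the 12 o'clock, which is the side of the dial next to the pan. The pan settles within about a second.
- scale: green spring scale, fixed to the bench: housing 200 x 220 x 70 mm, pan above it, a white dial 120 mm across tilted up on its +x side, outside the pan. Origin: centre of the housing's underside, on the bench; y along the pan's long side
- pan_floor (a point): centre of the inner floor of the scale's steel pan (139 mm above the bench when empty, moves with it). Pan 190 x 260 mm outside, long side along y, rim 18 mm above the floor, walls 4 mm
- tub: open round aluminium tub, fixed to the bench: 158 mm outside, 150 mm inside diameter, 110 mm high, with four sprung ball catches just under the rim that reach 5 mm inwards. Origin: centre of its underside; z up. The seated lid's origin is 86 mm above this; a lid merely laid on rests about 9 mm higher, on the catches; some 10 N, pushed down centrally, seats it
- tub_in (a point): centre of the tub's inner floor, 5 mm above the bench
- tub_rim (a point): centre of the tub's mouth, 110 mm above the bench
- lid: loose lid, lying on the bench plug down: black plug below, 145 mm at its widest and 24 mm high, tapering to 132 mm at the bottom; steel flange 164 mm diameter from 24 to 30 mm; on it an upright tube, the neck, 54 mm outside, 44 mm bore, 34 mm high, top at 64 mm, which can be gripped. 200 g. Origin: centre of the plug's underside; z up
- neck_mouth (a point): centre of the top of the lid's neck, 64 mm above the lid's origin. The bore is 34 mm deep
- bung: tapered black rubber bung, upright on the bench: taper 30 mm diameter at the foot growing to 40 mm at 24 mm height, flange 54 mm diameter from 24 to 32 mm, steel knob 28 mm diameter from 32 to 60 mm. Origin: centre of the foot; z up. Home, its flange lies on the neck's top: origin 40 mm above the lid's origin
- casting0: steel pole casting: round foot flange 44 mm diameter, 12 mm high, with a plain round stem 26 mm diameter on top, 70 mm tall in all, about 150 g (120 to 180 g; all look alike). Stands upright in the scale pan at the start; may be absent. Origin: centre of the underside of the foot; z up along the stem.
- casting1: steel pole casting: round foot flange 44 mm diameter, 12 mm high, with a plain round stem 26 mm diameter on top, 70 mm tall in all, about 150 g (120 to 180 g; all look alike). Stands upright in the scale pan at the start; may be absent. Origin: centre of the underside of the foot; z up along the stem.
- casting2: steel pole casting: round foot flange 44 mm diameter, 12 mm high, with a plain round stem 26 mm diameter on top, 70 mm tall in all, about 150 g (120 to 180 g; all look alike). Stands upright in the scale pan at the start; may be absent. Origin: centre of the underside of the foot; z up along the stem.
- casting3: steel pole casting: round foot flange 44 mm diameter, 12 mm high, with a plain round stem 26 mm diameter on top, 70 mm tall in all, about 150 g (120 to 180 g; all look alike). Stands upright in the scale pan at the start; may be absent. Origin: centre of the underside of the foot; z up along the stem.
- casting4: steel pole casting: round foot flange 44 mm diameter, 12 mm high, with a plain round stem 26 mm diameter on top, 70 mm tall in all, about 150 g (120 to 180 g; all look alike). Stands upright in the scale pan at the start; may be absent. Origin: centre of the underside of the foot; z up along the stem.
- casting5: steel pole casting: round foot flange 44 mm diameter, 12 mm high, with a plain round stem 26 mm diameter on top, 70 mm tall in all, about 150 g (120 to 180 g; all look alike). Stands upright in the scale pan at the start; may be absent. Origin: centre of the underside of the foot; z up along the stem.
- casting6: steel pole casting: round foot flange 44 mm diameter, 12 mm high, with a plain round stem 26 mm diameter on top, 70 mm tall in all, about 150 g (120 to 180 g; all look alike). Stands upright in the scale pan at the start; may be absent. Origin: centre of the underside of the foot; z up along the stem.
- bowl: bystander, not part of the job: steel bowl 120 mm across, 50 mm high
- screwdriver: bystander, not part of the job: screwdriver lying on the bench, along its x
- wrench: bystander, not part of the job: wrench lying on the bench, along its x
- horn: bystander, not part of the job: old round horn, 100 mm across, 42 mm high
Things that resemble listed ones, but are neither listed nor needed, are in the scene too. Leave any pink or purple look-alike of the casting3 alone.

How it is judged:
On the way, in this order (a step that is already met when the one before it is completed fails the run):
1. the needle rests in the black band, every casting being in the pan or in the tub (value of joint pan between 0.006 and 0.0165 m and ((x of casting0 in the frame of pan_floor between -0.095 and 0.095 m and y of casting0 in the frame of pan_floor between -0.13 and 0.13 m and z of casting0 in the frame of pan_floor between -0.01 and 0.045 m) or (horizontal distance between casting0 and tub_in below 0.076 m and z of casting0 in the frame of tub_in between -0.01 and 0.08 m)) and ((x of casting1 in the frame of pan_floor between -0.095 and 0.095 m and y of casting1 in the frame of pan_floor between -0.13 and 0.13 m and z of casting1 in the frame of pan_floor between -0.01 and 0.045 m) or (horizontal distance between casting1 and tub_in below 0.076 m and z of casting1 in the frame of tub_in between -0.01 and 0.08 m)) and ((x of casting2 in the frame of pan_floor between -0.095 and 0.095 m and y of casting2 in the frame of pan_floor between -0.13 and 0.13 m and z of casting2 in the frame of pan_floor between -0.01 and 0.045 m) or (horizontal distance between casting2 and tub_in below 0.076 m and z of casting2 in the frame of tub_in between -0.01 and 0.08 m)) and ((x of casting3 in the frame of pan_floor between -0.095 and 0.095 m and y of casting3 in the frame of pan_floor between -0.13 and 0.13 m and z of casting3 in the frame of pan_floor between -0.01 and 0.045 m) or (horizontal distance between casting3 and tub_in below 0.076 m and z of casting3 in the frame of tub_in between -0.01 and 0.08 m)) and ((x of casting4 in the frame of pan_floor between -0.095 and 0.095 m and y of casting4 in the frame of pan_floor between -0.13 and 0.13 m and z of casting4 in the frame of pan_floor between -0.01 and 0.045 m) or (horizontal distance between casting4 and tub_in below 0.076 m and z of casting4 in the frame of tub_in between -0.01 and 0.08 m)) and ((x of casting5 in the frame of pan_floor between -0.095 and 0.095 m and y of casting5 in the frame of pan_floor between -0.13 and 0.13 m and z of casting5 in the frame of pan_floor between -0.01 and 0.045 m) or (horizontal distance between casting5 and tub_in below 0.076 m and z of casting5 in the frame of tub_in between -0.01 and 0.08 m)) and ((x of casting6 in the frame of pan_floor between -0.095 and 0.095 m and y of casting6 in the frame of pan_floor between -0.13 and 0.13 m and z of casting6 in the frame of pan_floor between -0.01 and 0.045 m) or (horizontal distance between casting6 and tub_in below 0.076 m and z of casting6 in the frame of tub_in between -0.01 and 0.08 m)) and velocity of joint pan between -0.01 and 0.01 m/s and contact force between the fingers and pan below 0.1 N), for 0.4 s.
2. the lid is pressed home, level, on the tub (z of lid in the frame of tub between 0.08 and 0.0885 m and horizontal distance between lid and tub below 0.005 m and angle between lid's own z axis and vertical below 0.035 rad), for 0.2 s.
3. the bung is home in the lid's neck (z of bung in the frame of lid between 0.036 and 0.0425 m and horizontal distance between bung and neck_mouth below 0.006 m and angle between bung's own z axis and vertical below 0.06 rad), for 0.2 s.
At the end, for the whole second after the job is handed in: the pan has sunk 6 to 16.5 mm, every casting lies in the pan or in the tub; the lid is home on the tub (within 2.5 mm of full depth, 5 mm of centre, 0.035 rad of level); the bung is home in its neck (within 2.5 mm of depth, 6 mm of centre, 0.06 rad of upright); all at rest (all of step 2 and all of step 3 and value of joint pan between 0.006 and 0.0165 m and ((x of casting0 in the frame of pan_floor between -0.095 and 0.095 m and y of casting0 in the frame of pan_floor between -0.13 and 0.13 m and z of casting0 in the frame of pan_floor between -0.01 and 0.045 m) or (horizontal distance between casting0 and tub_in below 0.076 m and z of casting0 in the frame of tub_in between -0.01 and 0.08 m)) and ((x of casting1 in the frame of pan_floor between -0.095 and 0.095 m and y of casting1 in the frame of pan_floor between -0.13 and 0.13 m and z of casting1 in the frame of pan_floor between -0.01 and 0.045 m) or (horizontal distance between casting1 and tub_in below 0.076 m and z of casting1 in the frame of tub_in between -0.01 and 0.08 m)) and ((x of casting2 in the frame of pan_floor between -0.095 and 0.095 m and y of casting2 in the frame of pan_floor between -0.13 and 0.13 m and z of casting2 in the frame of pan_floor between -0.01 and 0.045 m) or (horizontal distance between casting2 and tub_in below 0.076 m and z of casting2 in the frame of tub_in between -0.01 and 0.08 m)) and ((x of casting3 in the frame of pan_floor between -0.095 and 0.095 m and y of casting3 in the frame of pan_floor between -0.13 and 0.13 m and z of casting3 in the frame of pan_floor between -0.01 and 0.045 m) or (horizontal distance between casting3 and tub_in below 0.076 m and z of casting3 in the frame of tub_in between -0.01 and 0.08 m)) and ((x of casting4 in the frame of pan_floor between -0.095 and 0.095 m and y of casting4 in the frame of pan_floor between -0.13 and 0.13 m and z of casting4 in the frame of pan_floor between -0.01 and 0.045 m) or (horizontal distance between casting4 and tub_in below 0.076 m and z of casting4 in the frame of tub_in between -0.01 and 0.08 m)) and ((x of casting5 in the frame of pan_floor between -0.095 and 0.095 m and y of casting5 in the frame of pan_floor between -0.13 and 0.13 m and z of casting5 in the frame of pan_floor between -0.01 and 0.045 m) or (horizontal distance between casting5 and tub_in below 0.076 m and z of casting5 in the frame of tub_in between -0.01 and 0.08 m)) and ((x of casting6 in the frame of pan_floor between -0.095 and 0.095 m and y of casting6 in the frame of pan_floor between -0.13 and 0.13 m and z of casting6 in the frame of pan_floor between -0.01 and 0.045 m) or (horizontal distance between casting6 and tub_in below 0.076 m and z of casting6 in the frame of tub_in between -0.01 and 0.08 m)) and linear speed of each of lid, bung, casting0, casting1, casting2, casting3, casting4, casting5, casting6 below 0.02 m/s); the robot touches nothing.
It fails at once if a bystander is moved more than 30 mm (distance of any of bowl, screwdriver, wrench, horn from where it was at the start of the episode above 0.03 m).
Of casting0, casting1, casting2, casting3, casting4, casting5, casting6 only 5 to 7 are there at a start; the rules pass over those that are not, and their reading is None.
At some moment in a run one of lid may be knocked a few centimetres aside while the robot is not near it.
It also fails if it takes over 210 s, if anything falls off the work surface, if the arm or the gripper's body presses on something with over 40 N, if the wrist force passes 120 N, or if a joint passes its speed limit or range.

## Working session

There is one attempt and no reset: what is moved stays moved. The work goes in short steps, Python scripts to look and compute and a tool call to move; the robot and the scene stay as the last step left them, time stands still between calls to the robot, and variables do not carry over. Pictures are saved under pics/ and viewed, and the job is handed in when it is done.

Besides the shell and the picture viewer there is one more tool, called after ">>>" as name(argument=value, ...), one argument or row to a line, values as JSON. step_arm: Moves the arm, as the interface text tells. Its arguments: {"type":"object","properties":{"targets":{"type":"array"},"newtons":{"type":"number"}},"required":["targets"]}

```bash
ls; mkdir -p pics; cat > h.py <<'E'
import numpy as np, cv2
from station import bot
def cam(n):
    c=bot.read_camera(n); c['f']=240/np.tan(np.radians(c['fov_y'])/2); c['R']=np.array(c['R']);c['t']=np.array(c['t']); return c
def ray(c,u,v,z):
    d=c['R'].T@np.array([(u-c['cx'])/c['f'],(v-c['cy'])/c['f'],1]); o=-c['R'].T@c['t']
    return o+d*(z-o[2])/d[2]
def pts(c):
    v,u=np.mgrid[0:480,0:640]; Z=c['z_map']
    P=np.stack([(u-c['cx'])/c['f']*Z,(v-c['cy'])/c['f']*Z,Z],-1)
    W=(P-c['t'])@c['R']; W[Z==0]=np.nan; return W
def proj(c,X):
    p=c['R']@np.array(X)+c['t']; return p[0]/p[2]*c['f']+c['cx'],p[1]/p[2]*c['f']+c['cy']
def save(c,n,crop=None,s=1):
    im=c['frame'][:,:,::-1]
    if crop: im=im[crop[1]:crop[3],crop[0]:crop[2]]
    im=cv2.resize(im,None,fx=s,fy=s,interpolation=cv2.INTER_CUBIC); cv2.imwrite('pics/'+n+'.png',im)
E
python3 - <<'E'
from h import *
for n in('scene','top'):
    c=cam(n); save(c,n+'0'); print(n,c['fov_y'],c['cx'],c['cy'],-c['R'].T@c['t'],c['R'].tolist(), (c['z_map']==0).sum())
print(bot.get_obs())
E
```

```text
pics
scene 51.03927038697953 314.8336126824364 247.27864947875017 [1.36796463 0.01101048 1.09802792] [[-0.055827119708208375, 0.9984345558198076, 0.0034308089408876564], [0.7819488536938916, 0.045858515351911024, -0.6216534297955151], [-0.6208375978562302, -0.0320224033236426, -0.7832849052378602]] 1271
top 55.19450240352071 318.71025584164215 243.2444646469132 [ 0.46418608 -0.01663923  1.28718591] [[-0.0105988841872315, -0.999779581210509, -0.018123262634662598], [-0.9955024696814194, 0.012256405586204028, -0.09393941334871571], [0.09414083339433561, 0.017046099748792128, -0.9954129464554771]] 1252
{'t': 0.1, 'q': array([-1.41609903,  0.47772258,  0.02237361,  1.55632958, -0.01148489,
        1.10931758, -0.08309772]), 'joint_vel': array([-0.00225719, -0.00261617, -0.00019917, -0.00163857,  0.00126337,
       -0.00195665, -0.00030784]), 'joint_torque': array([ 4.10147390e-03, -5.97764075e+01,  1.61357291e+00, -2.81958550e+01,
        1.28164468e-02,  4.93790314e-03,  6.48470888e-06]), 'eef_pos': array([0.17524517, 0.65128299, 0.21572984]), 'tool_rot': array([ 5.57982357e-04,  7.93656177e-01,  6.08366003e-01, -6.06674069e-04]), 'contact_force': array([ 0.14700283, -0.02875132, -0.16131475]), 'torque': array([ 0.00079279,  0.02903694, -0.0076473 ]), 'gripper_width': 1.0006519580909146}
```

View pics/scene0.png

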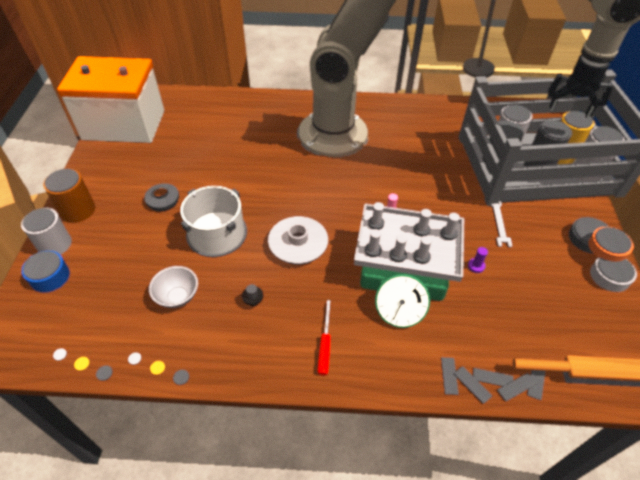

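View pics/top0.png

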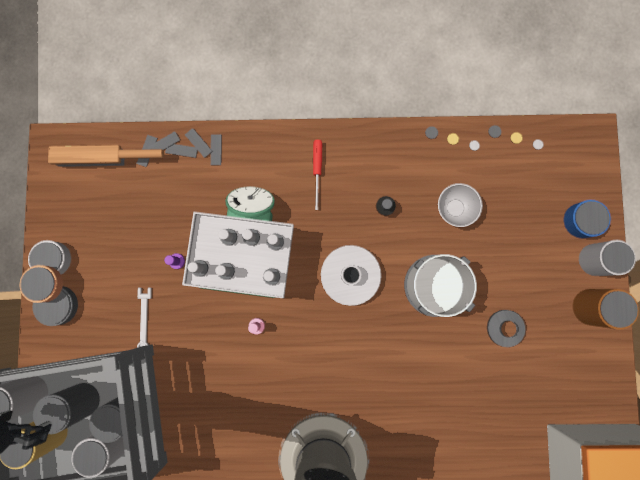

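```bash
python3 - <<'E'
from h import *
c=cam('top'); s=cam('scene'); W=pts(c); V=pts(s)
save(c,'topcrop',(160,170,320,310),5); save(s,'scenecrop',(340,190,480,330),4)
# pan region, heights
for nm,(u0,v0,u1,v1) in dict(pan=(180,205,300,300),lid=(315,240,390,310),tub=(400,245,485,325),bung=(370,190,400,220)).items():
    R=W[v0:v1,u0:u1]; print(nm,np.nanpercentile(R[...,2],[1,10,50,90,99]).round(4))
R=W[205:300,180:300]
zt=R[...,2]; m=(zt>np.nanpercentile(zt,50)+0.03).astype(np.uint8)
n,l,st,ce=cv2.connectedComponentsWithStats(m)
for i in range(1,n):
    if st[i,4]<15: continue
    P=R[l==i]; zm=np.percentile(P[:,2],80); P=P[P[:,2]>zm-.006]
    print('cast',ce[i]+[180,205],st[i,4],P.mean(0).round(4),((P.max(0)+P.min(0))/2).round(4),np.ptp(P,0).round(3))
# lid neck, flange etc
def blob(W,u0,v0,u1,v1,lo,hi):
    R=W[v0:v1,u0:u1].reshape(-1,3); P=R[(R[:,2]>lo)&(R[:,2]<hi)]
    (x,y),r=cv2.minEnclosingCircle(P[:,:2].astype(np.float32)); print(len(P),P.mean(0).round(4),'circ',round(x,4),round(y,4),round(r,4))
blob(W,315,240,390,310,.056,.075);blob(W,315,240,390,310,.022,.04)
blob(W,395,240,485,325,.104,.12)
blob(W,370,190,400,220,.05,.07);blob(W,370,190,400,220,.02,.04)
blob(V,280,215,320,250,.056,.075);blob(V,260,210,330,270,.022,.04)
blob(V,175,180,250,255,.104,.12)
blob(V,240,280,268,310,.05,.07)
E
```

```text
pan [-0.0049 -0.0011  0.0999  0.1177  0.172 ]
lid [-0.0056 -0.0023  0.026   0.0324  0.0638]
tub [-0.0052 -0.0022  0.0031  0.0935  0.1119]
bung [-0.0057 -0.0029  0.0019  0.0464  0.0628]
cast [224.3697479  234.87394958] 119 [0.595  0.2377 0.1703] [0.5956 0.238  0.1713] [0.025 0.026 0.011]
cast [247.9826087  235.16521739] 115 [0.5935 0.1788 0.1705] [0.5936 0.1787 0.1705] [0.023 0.025 0.008]
cast [272.73831776 239.80373832] 107 [0.5813 0.1168 0.1706] [0.5817 0.117  0.1707] [0.025 0.025 0.009]
cast [194.16153846 267.22307692] 130 [0.5155 0.3121 0.1705] [0.5155 0.3117 0.1707] [0.025 0.024 0.009]
cast [221.58064516 270.36290323] 124 [0.5067 0.2442 0.1696] [0.5073 0.2449 0.1705] [0.024 0.025 0.011]
cast [268.74038462 276.06730769] 104 [0.4918 0.1265 0.1702] [0.4913 0.1269 0.1709] [0.024 0.025 0.01 ]
110 [ 0.4949 -0.0799  0.0634] circ 0.4949 -0.08 0.0268
2676 [ 0.4942 -0.08    0.0298] circ 0.495 -0.08 0.0816
546 [ 0.4637 -0.316   0.1091] circ 0.4643 -0.3149 0.0901
85 [ 0.6847 -0.1798  0.0593] circ 0.6852 -0.1797 0.0142
210 [ 0.683  -0.1786  0.0318] circ 0.6855 -0.1801 0.0272
139 [ 0.4957 -0.0826  0.0622] circ 0.495 -0.0809 0.0295
1911 [ 0.5011 -0.082   0.0301] circ 0.4949 -0.0826 0.0844
481 [ 0.4683 -0.3168  0.1089] circ 0.4636 -0.3155 0.0914
100 [ 0.6868 -0.1816  0.0592] circ 0.6845 -0.1831 0.0148
```

View pics/topcrop.png

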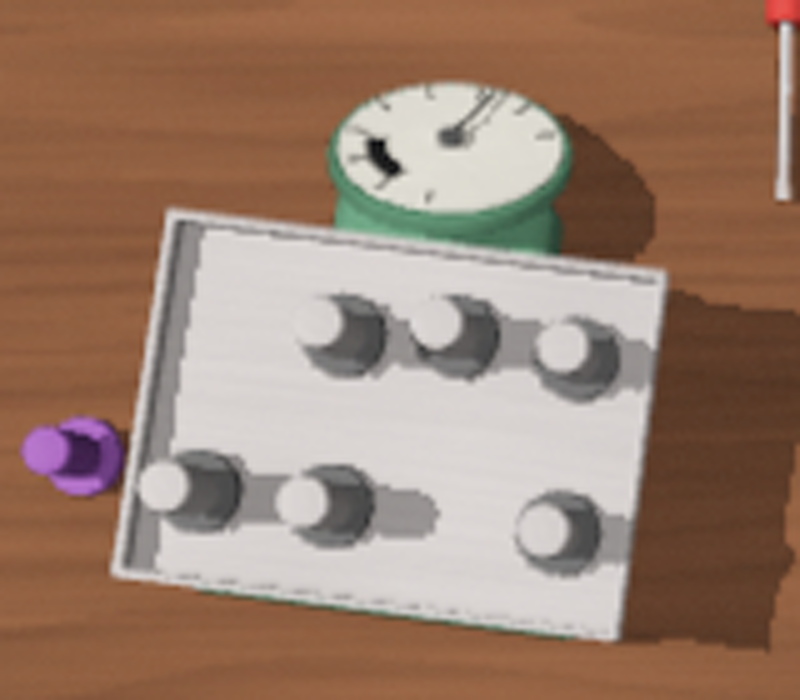

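View pics/scenecrop.png

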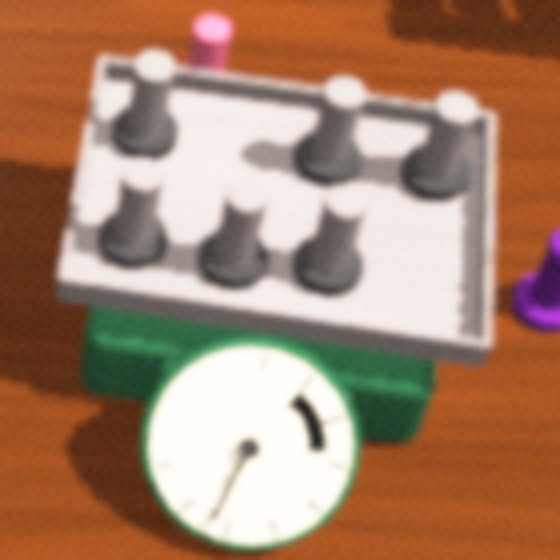

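```bash
cat >> h.py <<'E'
def st():
    o=bot.get_obs(); p=np.array(o['eef_pos']); w,x,y,z=o['tool_rot']
    from scipy.spatial.transform import Rotation as Ro
    R=Ro.from_quat([x,y,z,w]).as_matrix(); return o,p,R
def mv(*tg):
    "tg: list of (x,y,z,yawdeg)"
    o,p,R=st(); yaw=np.degrees(np.arctan2(R[1,0],R[0,0]))
    print('t %.1f p %s yaw %.1f tilt %.2f q7 %.2f g %.2f F %s'%(o['t'],p.round(4),yaw,np.degrees(np.arccos(-R[2,2])),o['q'][6],o['gripper_width'],np.round(o['contact_force'],1)))
    for x,y,z,a in tg:
        d=R.T@(np.array([x,y,z])-p)*1000
        print((d.round(1)).tolist(),'spin %.1f'%(yaw-a))
E
python3 - <<'E'
from h import *
mv((.175,.652,.33,75),(.5945,.238,.30,0),(.5945,.238,.157,0))
E
```

```text
t 0.2 p [0.1753 0.6515 0.216 ] yaw 74.9 tilt 0.06 q7 -0.08 g 1.00 F [ 0.6 -0.7  0.6]
[0.3, -0.4, -114.0] spin -0.1
[-290.4, 512.3, -83.6] spin 74.9
[-290.3, 512.2, 59.4] spin 74.9
```

>>> step_arm(
  targets=[
    [0, 0, -114, 0, 0.4],
    [0, 0, -114, 0, 0.45],
    [0, 0, -114, 0, 0.45],
    [0, 0, -114, 0, 0.45],
    [-290, 512, -84, 75, 0.45],
    [-290, 512, -84, 75, 0.45],
    [-290, 512, -84, 75, 0.45],
    [-290, 512, -84, 75, 0.45],
    [-290, 512, -84, 75, 0.45],
    [-290, 512, -84, 75, 0.45],
    [-290, 512, -84, 75, 0.45],
    [-290, 512, -84, 75, 0.45],
    [-290, 512, -84, 75, 0.45],
    [-290, 512, -84, 75, 0.45],
    [-290, 512, -84, 75, 0.45],
    [-290, 512, -84, 75, 0.45],
    [-290, 512, -84, 75, 0.45],
    [-290, 512, -84, 75, 0.45],
    [-290, 512, -84, 75, 0.45],
    [-290, 512, -84, 75, 0.45],
  ],
)

```text
t: 1.87
eef_pos: [0.5964, 0.2343, 0.3]
tool_rot: [0.001, 1.0, -0.004, 0.0]
contact_force: [-0.7, -0.1, 0.0]
gripper_width: 0.549
```

```bash
python3 - <<'E'
from h import *
mv((.5945,.238,.30,0),(.5945,.238,.157,0))
E
```

```text
t 1.9 p [0.5964 0.2343 0.3   ] yaw -0.5 tilt 0.13 q7 -0.32 g 0.55 F [-0.7 -0.1  0. ]
[-2.0, -3.6, -0.0] spin -0.5
[-2.0, -4.0, 143.0] spin -0.5
```

>>> step_arm(
  targets=[
    [-1, -2, 50, 0, 0.45],
    [-1, -2, 95, 0, 0.45],
    [-1, -2, 95, 0, 0.45],
    [-1, -2, 95, 0, 0.45],
    [-1, -2, 95, 0, 0.45],
  ],
)

```text
t: 2.28
eef_pos: [0.5931, 0.2418, 0.2062]
tool_rot: [0.0, 1.0, 0.0, -0.0]
contact_force: [0.0, -0.5, 0.8]
gripper_width: 0.549
```

```bash
python3 - <<'E'
from h import *
mv((.5945,.238,.157,0))
s=cam('scene');save(s,'s1',(340,150,500,310),4)
E
```

```text
t 2.3 p [0.5931 0.2418 0.2062] yaw 0.0 tilt 0.02 q7 -0.29 g 0.55 F [ 0.  -0.5  0.8]
[1.4, 3.8, 49.2] spin 0.0
```

View pics/s1.png

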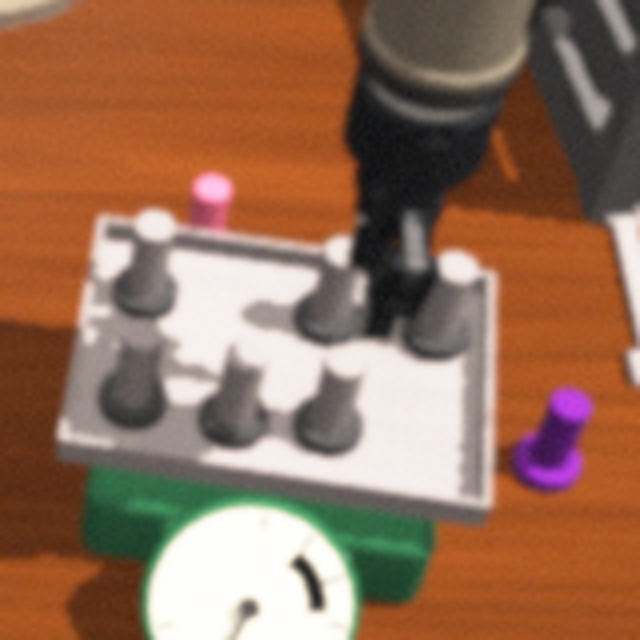

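```bash
python3 - <<'E'
from h import *
o,p,R=st(); 
s=cam('scene');c=cam('top')
for q in (p,p-[0,0,.022],(.5945,.238,.1705)):
    print(proj(s,q),proj(c,q))
save(c,'t1',(160,170,320,310),5)
# wash: fingers dark points near tip in scene depth
V=pts(s); m=(abs(V[...,0]-p[0])<.06)&(abs(V[...,1]-p[1])<.06)&(V[...,2]>.178)&(V[...,2]<.21)
P=V[m];print(len(P),P.min(0),P.max(0),P.mean(0))
E
```

```text
(np.float64(431.0533747647394), np.float64(229.71687229519137)) (np.float64(217.65061302454006), np.float64(232.76007182344284))
(np.float64(429.3350806641458), np.float64(235.761004663699)) (np.float64(219.8032074115095), np.float64(233.81874597699237))
(np.float64(426.5879479018762), np.float64(239.8183085647751)) (np.float64(222.77691009257117), np.float64(234.41077070340384))Traceback (most recent call last):
  File "<stdin>", line 9, in <module>
    return umr_minimum(a, axis, None, out, keepdims, initial, where)
ValueError: zero-size array to reduction operation minimum which has no identity
```

View pics/t1.png

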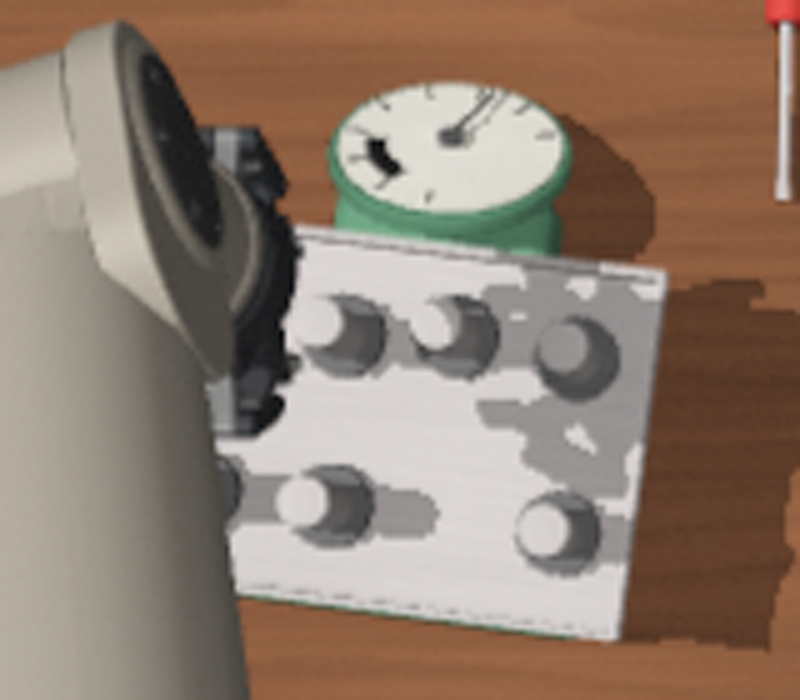

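```bash
python3 - <<'E'
from h import *
o,p,R=st(); print(p,o['q'])
s=cam('scene');c=cam('top')
V=pts(s);W=pts(c)
for r in range(200,240,5): print(r,[tuple(V[r,k].round(3)) for k in (425,430,436,440,444)])
print('top')
for r in range(195,262,8): print(r,[tuple(W[r,k].round(3)) for k in (200,206,210,214,218)])
E
```

```text
[0.59488268 0.24155056 0.20832276] [-0.80636385  0.45356379  0.44571749  1.67501875 -0.21897173  1.0582505
 -0.29358026]
200 [(np.float64(0.295), np.float64(0.288), np.float64(-0.001)), (np.float64(0.574), np.float64(0.227), np.float64(0.285)), (np.float64(0.615), np.float64(0.228), np.float64(0.328)), (np.float64(0.631), np.float64(0.232), np.float64(0.345)), (np.float64(0.631), np.float64(0.24), np.float64(0.345))]
205 [(np.float64(0.314), np.float64(0.287), np.float64(-0.003)), (np.float64(0.566), np.float64(0.232), np.float64(0.261)), (np.float64(0.623), np.float64(0.229), np.float64(0.321)), (np.float64(0.636), np.float64(0.233), np.float64(0.336)), (np.float64(0.632), np.float64(0.243), np.float64(0.332))]
210 [(np.float64(0.498), np.float64(0.242), np.float64(0.171)), (np.float64(0.573), np.float64(0.233), np.float64(0.251)), (np.float64(0.57), np.float64(0.248), np.float64(0.249)), (np.float64(0.638), np.float64(0.236), np.float64(0.322)), (np.float64(0.645), np.float64(0.242), np.float64(0.33))]
215 [(np.float64(0.515), np.float64(0.24), np.float64(0.171)), (np.float64(0.572
[... 3398 characters left out ...]
2), np.float64(0.231), np.float64(0.286)), (np.float64(0.565), np.float64(0.23), np.float64(0.254))]
251 [(np.float64(0.519), np.float64(0.173), np.float64(0.603)), (np.float64(0.541), np.float64(0.237), np.float64(0.328)), (np.float64(0.542), np.float64(0.232), np.float64(0.314)), (np.float64(0.544), np.float64(0.229), np.float64(0.291)), (np.float64(0.559), np.float64(0.266), np.float64(0.102))]
259 [(np.float64(0.507), np.float64(0.171), np.float64(0.613)), (np.float64(0.539), np.float64(0.297), np.float64(0.102)), (np.float64(0.539), np.float64(0.286), np.float64(0.103)), (np.float64(0.539), np.float64(0.277), np.float64(0.098)), (np.float64(0.538), np.float64(0.265), np.float64(0.105))]
```

```bash
python3 - <<'E'
from h import *
print(bot.tip_reach, [a for a in dir(bot) if not a.startswith('_')])
o,p,R=st(); s=cam('scene'); print(p)
for q in ((.623,.24,.19),(.57,.24,.19),(.623,.24,.235)): print(proj(s,q))
save(s,'s2',(395,170,475,250),8)
E
```

```text
0.022 ['PlanningError', 'get_obs', 'hand_in', 'read_camera', 'tip_reach']
[0.59454241 0.24127346 0.20773689]
(np.float64(429.95648104311897), np.float64(244.0269731665684))
(np.float64(428.0382573593717), np.float64(226.74409824266866))
(np.float64(433.61239400622514), np.float64(231.4929124665801))
```

View pics/s2.png

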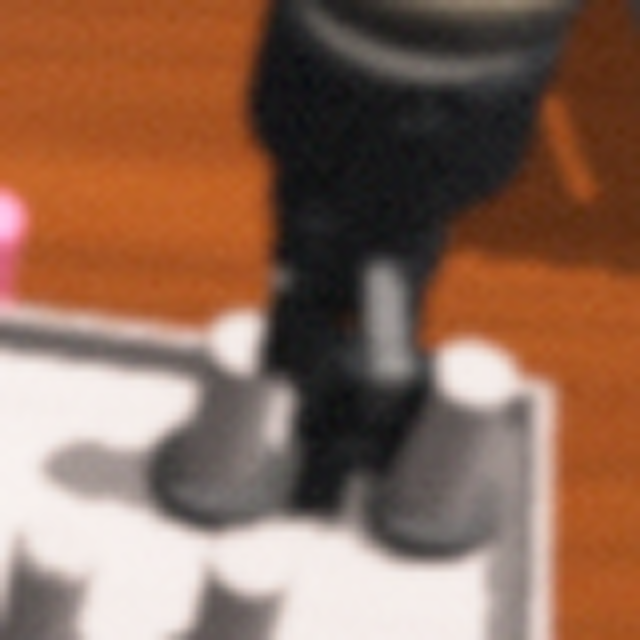

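>>> step_arm(
  targets=[
    [0, 3, 15, 0, 0.45],
    [0, 3, 30, 0, 0.45],
    [0, 3, 45, 0, 0.45],
    [0, 3, 45, 0, 0.45],
    [0, 3, 45, 0, 0.45],
    [0, 3, 45, 0, 0.45],
  ],
)

```text
t: 3.08
eef_pos: [0.5942, 0.238, 0.1619]
tool_rot: [-0.0, 1.0, -0.001, 0.001]
contact_force: [-0.4, 0.5, 0.3]
gripper_width: 0.552
```

```bash
python3 - <<'E'
from h import *
mv((.5945,.238,.157,0))
s=cam('scene'); 
for q in ((.623,.238,.147),(.623,.238,.19)): print(proj(s,q))
save(s,'s3',(395,170,475,250),8)
V=pts(s)
for r in range(215,255,3): print(r,[tuple(V[r,k].round(3).tolist()) for k in (424,428,432,436)])
E
```

```text
t 3.1 p [0.5942 0.238  0.1619] yaw -0.1 tilt 0.10 q7 -0.27 g 0.55 F [-0.4  0.5  0.3]
[0.3, -0.0, 4.9] spin -0.1
(np.float64(425.8212793733053), np.float64(255.2772022565951))
(np.float64(429.0895524023267), np.float64(243.98762361911244))
215 [(0.567, 0.224, 0.227), (0.612, 0.221, 0.277), (0.629, 0.225, 0.296), (0.632, 0.232, 0.299)]
218 [(0.564, 0.227, 0.213), (0.615, 0.222, 0.27), (0.63, 0.226, 0.288), (0.631, 0.234, 0.289)]
221 [(0.569, 0.227, 0.209), (0.618, 0.223, 0.264), (0.634, 0.227, 0.283), (0.634, 0.235, 0.283)]
224 [(0.571, 0.228, 0.201), (0.619, 0.224, 0.255), (0.48, 0.274, 0.099), (0.642, 0.234, 0.282)]
227 [(0.569, 0.231, 0.188), (0.622, 0.225, 0.248), (0.621, 0.234, 0.248), (0.653, 0.233, 0.285)]
230 [(0.519, 0.247, 0.118), (0.626, 0.226, 0.243), (0.661, 0.224, 0.283), (0.659, 0.233, 0.282)]
233 [(0.526, 0.247, 0.115), (0.627, 0.227, 0.233), (0.661, 0.226, 0.274), (0.659, 0.235, 0.272)]
236 [(0.582, 0.233, 0.169), (0.646, 0.224, 0.245), (0.654, 0.23, 0.256), (0.656, 0.238, 0.258)]
239 [(0.615, 0.226, 0.197), (0.654, 0.223, 0.245), (0.648, 0.234, 0.238), (0.643, 0.244, 0.234)]
242 [(0.623, 0.225, 0.196), (0.646, 0.227, 0.225), (0.645, 0.236, 0.224), (0.65, 0.244, 0.231)]
245 [(0.626, 0.226, 0.19), (0.627, 0.235, 0.191), (0.623, 0.245, 0.187), (0.553, 0.277, 0.102)]
248 [(0.607, 0.234, 0.154), (0.605, 0.244, 0.153), (0.561, 0.267, 0.099), (0.561, 0.277, 0.1)]
251 [(0.607, 0.236, 0.142), (0.602, 0.247, 0.137), (0.57, 0.267, 0.097), (0.57, 0.276, 0.099)]
254 [(0.607, 0.238, 0.132), (0.593, 0.252, 0.114), (0.581, 0.265, 0.1), (0.58, 0.275, 0.099)]
```

View pics/s3.png

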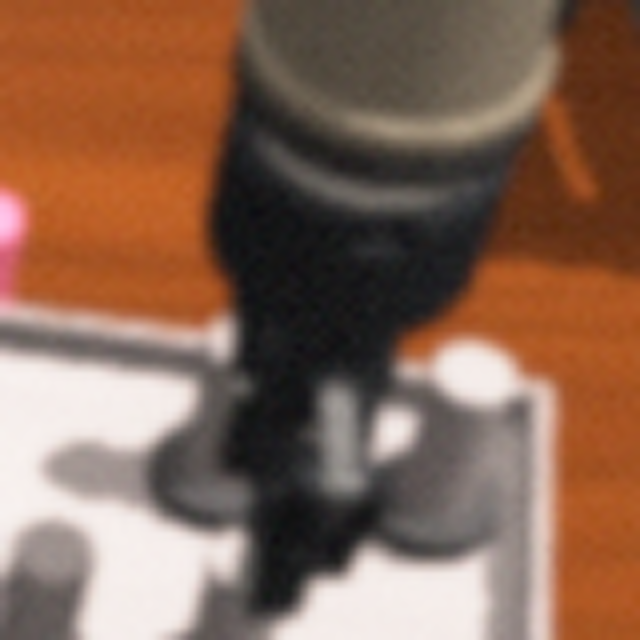

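>>> step_arm(
  targets=[
    [0, 0, 10, 0, 0.45],
    [0, 0, 20, 0, 0.45],
    [0, 0, 30, 0, 0.45],
    [0, 0, 37, 0, 0.45],
    [0, 0, 37, 0, 0.45],
    [0, 0, 37, 0, 0.45],
  ],
)

```text
t: 3.63
eef_pos: [0.593, 0.2375, 0.1227]
tool_rot: [0.0, 1.0, -0.001, -0.001]
contact_force: [0.5, 0.1, 0.6]
gripper_width: 0.55
```

```bash
python3 - <<'E'
from h import *
mv((.5945,.238,.117,0))
s=cam('scene'); 
save(s,'s4',(395,170,475,250),8)
V=pts(s)
for r in range(239,262,3): print(r,[tuple(V[r,k].round(3).tolist()) for k in (416,420,424,428,432,436)])
E
```

```text
t 3.6 p [0.593  0.2375 0.1227] yaw -0.1 tilt 0.09 q7 -0.25 g 0.55 F [0.5 0.1 0.6]
[1.5, -0.5, 5.7] spin -0.1
239 [(0.536, 0.228, 0.101), (0.568, 0.229, 0.141), (0.624, 0.223, 0.208), (0.652, 0.224, 0.242), (0.651, 0.233, 0.242), (0.652, 0.241, 0.244)]
242 [(0.547, 0.227, 0.103), (0.595, 0.224, 0.162), (0.628, 0.224, 0.203), (0.659, 0.224, 0.24), (0.656, 0.233, 0.237), (0.66, 0.24, 0.243)]
245 [(0.556, 0.227, 0.102), (0.598, 0.225, 0.154), (0.626, 0.226, 0.189), (0.659, 0.225, 0.23), (0.66, 0.234, 0.232), (0.657, 0.243, 0.229)]
248 [(0.565, 0.226, 0.101), (0.601, 0.226, 0.147), (0.643, 0.223, 0.199), (0.651, 0.23, 0.21), (0.653, 0.238, 0.212), (0.654, 0.246, 0.214)]
251 [(0.582, 0.223, 0.11), (0.602, 0.227, 0.136), (0.647, 0.224, 0.193), (0.649, 0.232, 0.196), (0.645, 0.242, 0.192), (0.573, 0.275, 0.102)]
254 [(0.591, 0.223, 0.109), (0.62, 0.224, 0.147), (0.629, 0.231, 0.16), (0.629, 0.24, 0.16), (0.581, 0.265, 0.1), (0.578, 0.276, 0.097)]
257 [(0.605, 0.221, 0.115), (0.606, 0.23, 0.117), (0.604, 0.241, 0.115), (0.602, 0.251, 0.113), (0.59, 0.265, 0.099), (0.585, 0.276, 0.094)]
260 [(0.61, 0.222, 0.11), (0.612, 0.231, 0.112), (0.607, 0.242, 0.107), (0.609, 0.251, 0.111), (0.601, 0.263, 0.101), (0.6, 0.273, 0.1)]
```

View pics/s4.png

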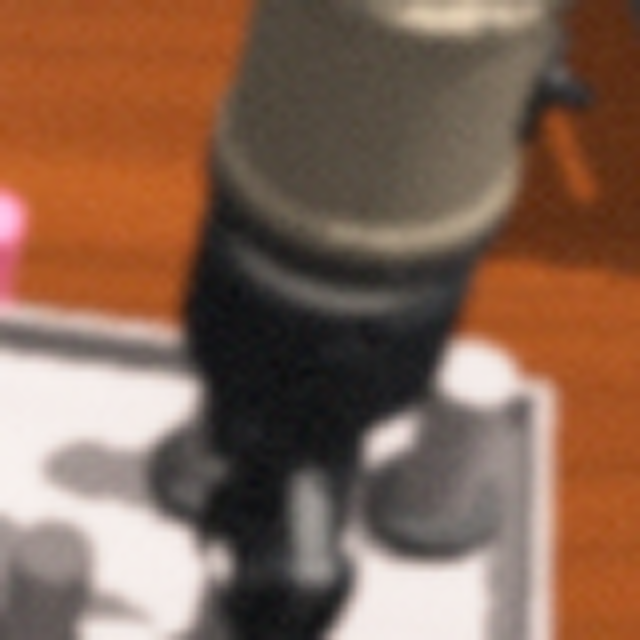

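>>> step_arm(
  targets=[
    [1, 0, 4, 0, 0.45],
    [1, 0, 4, 0, 0.7],
    [1, 0, 4, 0, 0.8],
    [1, 0, 4, 0, 0.8],
    [1, 0, 4, 0, 0.8],
    [1, 0, 4, 0, 0.8],
    [1, 0, 4, 0, 0.8],
    [1, 0, 4, 0, 0.8],
  ],
  newtons=60,
)

```text
t: 4.35
eef_pos: [0.5945, 0.2378, 0.1197]
tool_rot: [-0.0, 1.0, -0.001, 0.0]
contact_force: [1.0, 0.8, 0.5]
gripper_width: 0.288
```

>>> step_arm(
  targets=[
    [0, 0, -30, 0, 0.8],
    [0, 0, -60, 0, 0.8],
    [0, 0, -100, 0, 0.8],
    [0, 0, -140, 0, 0.8],
    [0, 0, -140, 0, 0.8],
    [0, 0, -140, 0, 0.8],
    [0, 0, -140, 0, 0.8],
  ],
)

```text
t: 4.93
eef_pos: [0.5938, 0.2378, 0.259]
tool_rot: [0.0, 1.0, -0.0, -0.001]
contact_force: [-0.6, 0.3, -1.7]
gripper_width: 0.287
```

```bash
python3 - <<'E'
from h import *
s=cam('scene');save(s,'s5',(340,110,500,310),3)
V=pts(s)
for k in range(212,250,3): print(k,[tuple(V[k,j].round(3).tolist()) for j in (426,430,434)])
mv((.464,-.315+.038,.26,0),(.464,-.315+.038,.14,0))
E
```

```text
212 [(0.582, 0.223, 0.253), (0.608, 0.225, 0.282), (0.618, 0.23, 0.294)]
215 [(0.59, 0.223, 0.253), (0.611, 0.225, 0.276), (0.619, 0.232, 0.285)]
218 [(0.596, 0.223, 0.249), (0.604, 0.229, 0.258), (0.605, 0.238, 0.261)]
221 [(0.607, 0.221, 0.252), (0.609, 0.23, 0.254), (0.611, 0.238, 0.257)]
224 [(0.61, 0.222, 0.244), (0.613, 0.23, 0.248), (0.615, 0.239, 0.251)]
227 [(0.516, 0.251, 0.127), (0.508, 0.263, 0.119), (0.499, 0.276, 0.109)]
230 [(0.52, 0.252, 0.12), (0.505, 0.266, 0.103), (0.505, 0.276, 0.104)]
233 [(0.523, 0.253, 0.112), (0.518, 0.264, 0.107), (0.514, 0.276, 0.103)]
236 [(0.53, 0.253, 0.108), (0.528, 0.263, 0.106), (0.525, 0.275, 0.103)]
239 [(0.536, 0.253, 0.104), (0.538, 0.263, 0.106), (0.538, 0.273, 0.107)]
242 [(0.547, 0.252, 0.104), (0.547, 0.262, 0.106), (0.548, 0.272, 0.108)]
245 [(0.556, 0.251, 0.104), (0.556, 0.261, 0.104), (0.558, 0.271, 0.107)]
248 [(0.566, 0.25, 0.105), (0.57, 0.259, 0.11), (0.566, 0.27, 0.106)]
t 5.0 p [0.5933 0.2377 0.258 ] yaw -0.0 tilt 0.16 q7 -0.31 g 0.29 F [-0.7 -0.2 -2.2]
[-129.0, 514.8, -1.1] spin -0.0
[-128.6, 514.6, 118.9] spin -0.0
```

View pics/s5.png

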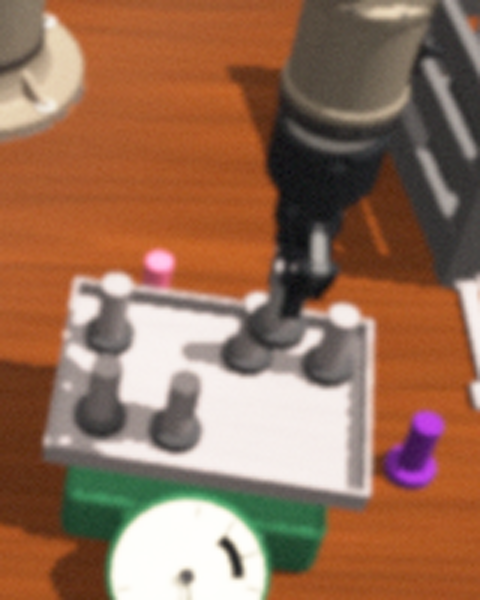

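```bash
python3 - <<'E'
from h import *
from scipy.optimize import least_squares
for n,(u0,v0,u1,v1) in (('top',(395,240,490,330)),('scene',(172,175,252,258))):
    c=cam(n); W=pts(c)[v0:v1,u0:u1].reshape(-1,3)
    P=W[(W[:,2]>.104)&(W[:,2]<.116)]
    f=lambda q:np.clip(abs(np.hypot(P[:,0]-q[0],P[:,1]-q[1])-.077),0,.006)
    r=least_squares(f,[.464,-.315],loss='soft_l1',f_scale=.002); print(n,len(P),r.x.round(4),np.median(f(r.x)))
    save(c,n+'tub',(u0,v0,u1,v1),6)
    mask=cv2.inRange(cv2.cvtColor(c['frame'],cv2.COLOR_RGB2HSV),(0,0,60),(180,70,255))[v0:v1,u0:u1]
E
```

```text
top 543 [ 0.4643 -0.3145] 0.0018735882847161905
scene 488 [ 0.4645 -0.3169] 0.0019654691455253184
```

View pics/toptub.png

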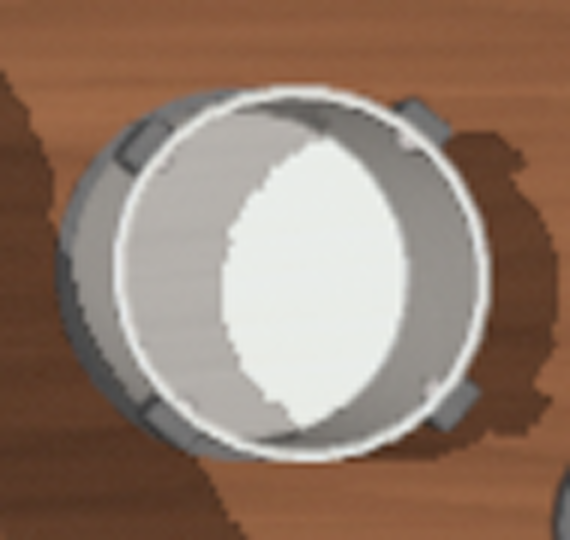

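>>> step_arm(
  targets=[
    [-129, 515, -1, 0, 0.8],
    [-129, 515, -1, 0, 0.8],
    [-129, 515, -1, 0, 0.8],
    [-129, 515, -1, 0, 0.8],
    [-129, 515, -1, 0, 0.8],
    [-129, 515, -1, 0, 0.8],
    [-129, 515, -1, 0, 0.8],
    [-129, 515, -1, 0, 0.8],
    [-129, 515, -1, 0, 0.8],
    [-129, 515, -1, 0, 0.8],
    [-129, 515, -1, 0, 0.8],
    [-129, 515, -1, 0, 0.8],
    [-129, 515, -1, 0, 0.8],
    [-129, 515, -1, 0, 0.8],
    [-129, 515, -1, 0, 0.8],
    [-129, 515, -1, 0, 0.8],
    [-129, 515, -1, 0, 0.8],
    [-129, 515, -1, 0, 0.8],
  ],
)

```text
t: 6.58
eef_pos: [0.4655, -0.2754, 0.2601]
tool_rot: [-0.0, 1.0, 0.001, -0.0]
contact_force: [0.2, -0.7, -1.9]
gripper_width: 0.292
```

```bash
python3 - <<'E'
from h import *
mv((.464,-.315+.038,.03,0))
c=cam('scene');save(c,'s6',(150,100,310,270),4); s=cam('scene'); print(proj(s,(.464,-.315+.038,.24)))
save(cam('top'),'t6',(380,220,500,330),5)
E
```

```text
t 6.6 p [ 0.4655 -0.2754  0.2601] yaw 0.1 tilt 0.06 q7 0.61 g 0.29 F [ 0.2 -0.7 -1.9]
[-1.3, 1.8, 230.1] spin 0.1
(np.float64(217.71360735653508), np.float64(171.75303340310091))
```

View pics/s6.png

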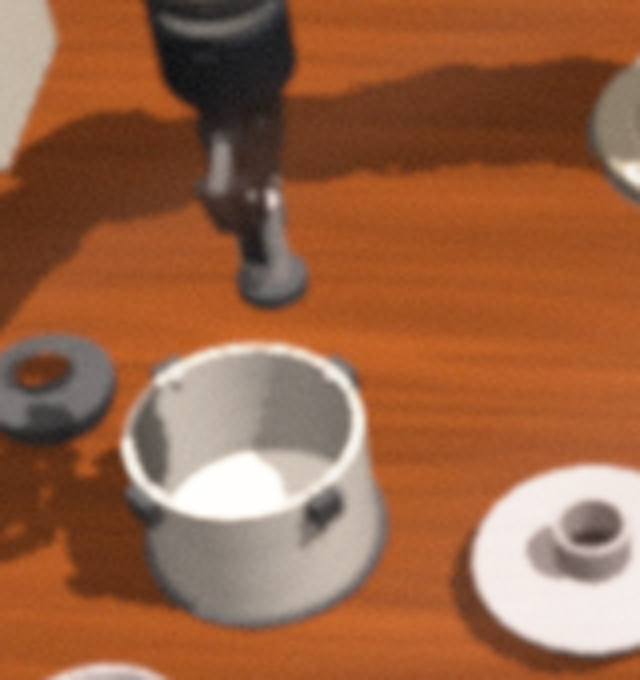

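>>> step_arm(
  targets=[
    [-1, 2, 30, 0, 0.8],
    [-1, 2, 70, 0, 0.8],
    [-1, 2, 110, 0, 0.8],
    [-1, 2, 150, 0, 0.8],
    [-1, 2, 180, 0, 0.8],
    [-1, 2, 205, 0, 0.8],
    [-1, 2, 222, 0, 0.8],
    [-1, 2, 232, 0, 0.8],
    [-1, 2, 232, 0, 0.8],
    [-1, 2, 232, 0, 0.8],
    [-1, 2, 232, 0, 0.8],
    [-1, 2, 232, 0, 0.57],
    [-1, 2, 232, 0, 0.57],
    [-1, 2, 232, 0, 0.57],
    [-1, 2, 232, 0, 0.57],
  ],
)

```text
t: 7.98
eef_pos: [0.4647, -0.2794, 0.0294]
tool_rot: [0.0, 1.0, -0.0, 0.001]
contact_force: [1.0, -0.5, 0.2]
gripper_width: 0.428
```

```bash
python3 - <<'E'
from h import *
mv((.5935,.1788,.26,0))
E
```

```text
t 8.0 p [ 0.4647 -0.2794  0.0294] yaw -0.1 tilt 0.11 q7 0.86 g 0.43 F [ 1.  -0.5  0.2]
[128.8, -458.2, -230.7] spin -0.1
```

>>> step_arm(
  targets=[
    [0, 0, -40, 0, 0.57],
    [0, 0, -80, 0, 0.57],
    [0, 0, -120, 0, 0.57],
    [0, 0, -160, 0, 0.57],
    [0, 0, -190, 0, 0.45],
    [129, -458, -195, 0, 0.45],
    [129, -458, -195, 0, 0.45],
    [129, -458, -195, 0, 0.45],
    [129, -458, -195, 0, 0.45],
    [129, -458, -195, 0, 0.45],
    [129, -458, -195, 0, 0.45],
    [129, -458, -195, 0, 0.45],
    [129, -458, -195, 0, 0.45],
    [129, -458, -195, 0, 0.45],
    [129, -458, -195, 0, 0.45],
    [129, -458, -195, 0, 0.45],
    [129, -458, -195, 0, 0.45],
    [129, -458, -195, 0, 0.45],
    [129, -458, -195, 0, 0.45],
  ],
)

```text
t: 9.57
eef_pos: [0.593, 0.1794, 0.2231]
tool_rot: [0.0, 1.0, 0.0, -0.0]
contact_force: [-0.5, -0.6, 0.2]
gripper_width: 0.547
```

```bash
python3 - <<'E'
from h import *
mv((.5935,.1788,.125,0))
c=cam('top');s=cam('scene'); W=pts(c);V=pts(s)
save(s,'s7',(150,170,310,330),4);save(s,'s7b',(340,170,480,330),4)
for P,nm in((W,'t'),(V,'s')):
  m=(P[...,2]>.15)&(P[...,2]<.19)&(P[...,0]>.45)&(P[...,0]<.65)&(P[...,1]>.06)&(P[...,1]<.36)
  n,l,st_,ce=cv2.connectedComponentsWithStats(m.astype(np.uint8))
  for i in range(1,n):
    if st_[i,4]>15:
      q=P[l==i]; zm=np.percentile(q[:,2],90); q=q[q[:,2]>zm-.007]; print(nm,ce[i].round(),st_[i,4],q.mean(0).round(4))
E
```

```text
t 9.6 p [0.593  0.1794 0.2231] yaw 0.1 tilt 0.07 q7 -0.18 g 0.55 F [-0.5 -0.6  0.2]
[0.6, 0.5, 98.1] spin 0.1
t [248. 235.] 79 [0.5926 0.176  0.1767]
t [272. 239.] 99 [0.5811 0.1169 0.1765]
t [268. 276.] 101 [0.4918 0.1267 0.1762]
s [378. 208.] 131 [0.493  0.1245 0.1753]
s [425. 215.] 132 [0.5081 0.2415 0.1751]
s [453. 218.] 134 [0.5174 0.3101 0.1758]
s [375. 235.] 137 [0.5827 0.1149 0.176 ]
s [401. 240.] 139 [0.5952 0.1768 0.1755]
```

View pics/s7.png

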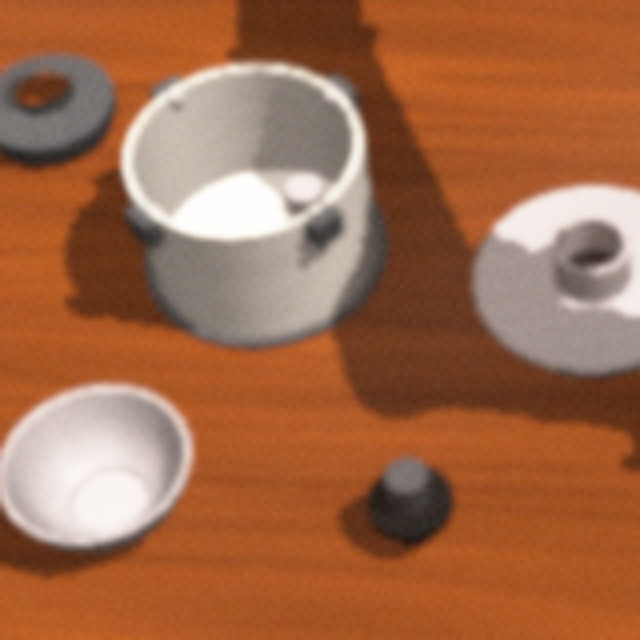

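View pics/s7b.png

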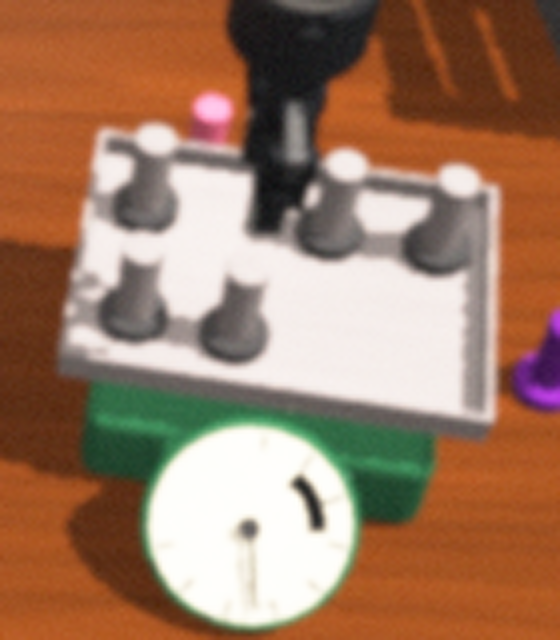

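>>> step_arm(
  targets=[
    [1, 1, 30, 0, 0.45],
    [1, 1, 60, 0, 0.45],
    [1, 1, 85, 0, 0.45],
    [1, 1, 97, 0, 0.45],
    [1, 1, 97, 0, 0.45],
    [1, 1, 97, 0, 0.8],
    [1, 1, 97, 0, 0.8],
    [1, 1, 97, 0, 0.8],
    [1, 1, 97, 0, 0.8],
    [1, 1, 97, 0, 0.8],
    [1, 1, 97, 0, 0.8],
    [1, 1, 60, 0, 0.8],
    [1, 1, 30, 0, 0.8],
    [1, 1, 0, 0, 0.8],
    [1, 1, -35, 0, 0.8],
    [1, 1, -35, 0, 0.8],
    [1, 1, -35, 0, 0.8],
  ],
)

```text
t: 11.08
eef_pos: [0.5954, 0.1782, 0.2608]
tool_rot: [-0.001, 1.0, -0.0, 0.002]
contact_force: [-0.1, -0.3, -2.3]
gripper_width: 0.286
```

```bash
python3 - <<'E'
from h import *
mv((.464,-.3155-.038,.26,0),(.464,-.3155-.038,.03,0))
save(cam('scene'),'s8',(340,110,500,310),3)
E
```

```text
t 11.1 p [0.5954 0.1782 0.2608] yaw -0.0 tilt 0.25 q7 -0.19 g 0.29 F [-0.1 -0.3 -2.3]
[-131.0, 531.8, -0.9] spin -0.0
[-131.8, 532.4, 229.1] spin -0.0
```

View pics/s8.png

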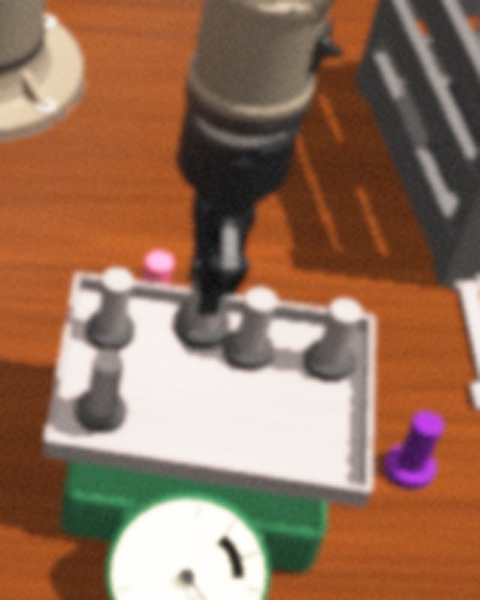

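>>> step_arm(
  targets=[
    [-131, 532, -1, 0, 0.8],
    [-131, 532, -1, 0, 0.8],
    [-131, 532, -1, 0, 0.8],
    [-131, 532, -1, 0, 0.8],
    [-131, 532, -1, 0, 0.8],
    [-131, 532, -1, 0, 0.8],
    [-131, 532, -1, 0, 0.8],
    [-131, 532, -1, 0, 0.8],
    [-131, 532, -1, 0, 0.8],
    [-131, 532, -1, 0, 0.8],
    [-131, 532, -1, 0, 0.8],
    [-131, 532, -1, 0, 0.8],
    [-131, 532, -1, 0, 0.8],
    [-131, 532, -1, 0, 0.8],
    [-131, 532, -1, 0, 0.8],
    [-131, 532, -1, 0, 0.8],
    [-131, 532, 30, 0, 0.8],
    [-131, 532, 60, 0, 0.8],
    [-131, 532, 60, 0, 0.8],
    [-131, 532, 60, 0, 0.8],
  ],
)

```text
t: 12.8
eef_pos: [0.4625, -0.3516, 0.1971]
tool_rot: [-0.001, 1.0, 0.001, -0.002]
contact_force: [0.1, -0.4, -1.5]
gripper_width: 0.287
```

```bash
python3 - <<'E'
from h import *
mv((.4643,-.3155-.038,.035,0),)
E
```

```text
t 12.8 p [ 0.4625 -0.3516  0.1971] yaw 0.1 tilt 0.28 q7 0.85 g 0.29 F [ 0.1 -0.4 -1.5]
[2.5, 2.4, 162.0] spin 0.1
```

>>> step_arm(
  targets=[
    [2, 2, 30, 0, 0.8],
    [2, 2, 65, 0, 0.8],
    [2, 2, 100, 0, 0.8],
    [2, 2, 130, 0, 0.8],
    [2, 2, 155, 0, 0.8],
    [2, 2, 168, 0, 0.8],
    [2, 2, 168, 0, 0.8],
    [2, 2, 168, 0, 0.8],
    [2, 2, 168, 0, 0.57],
    [2, 2, 168, 0, 0.57],
    [2, 2, 168, 0, 0.57],
    [2, 2, 168, 0, 0.57],
    [2, 2, 130, 0, 0.57],
    [2, 2, 90, 0, 0.57],
    [2, 2, 50, 0, 0.57],
    [2, 2, 10, 0, 0.57],
    [2, 2, -20, 0, 0.45],
    [2, 2, -20, 0, 0.45],
  ],
)

```text
t: 14.3
eef_pos: [0.4682, -0.36, 0.228]
tool_rot: [0.003, 1.0, -0.001, 0.007]
contact_force: [0.1, -0.9, -0.5]
gripper_width: 0.545
```

```bash
python3 - <<'E'
from h import *
mv((.582,.1165,.225,0),)
E
```

```text
t 14.3 p [ 0.4682 -0.36    0.228 ] yaw -0.1 tilt 0.88 q7 0.84 g 0.54 F [ 0.1 -0.9 -0.5]
[112.7, -476.7, 1.3] spin -0.1
```

```bash
python3 - <<'E'
from h import *
mv((.582,.1165,.225,0),)
save(cam('scene'),'s9',(150,130,310,290),4);save(cam('top'),'t9',(380,220,500,330),5)
mv((.582,.1165,.225,0),)
E
```

```text
t 14.3 p [ 0.4682 -0.36    0.228 ] yaw -0.1 tilt 0.88 q7 0.84 g 0.54 F [ 0.1 -0.9 -0.5]
[112.7, -476.7, 1.3] spin -0.1
t 14.4 p [ 0.4662 -0.3571  0.2221] yaw -0.1 tilt 0.38 q7 0.84 g 0.55 F [ 0.7  0.6 -1.2]
[115.3, -473.8, -3.3] spin -0.1
```

View pics/s9.png

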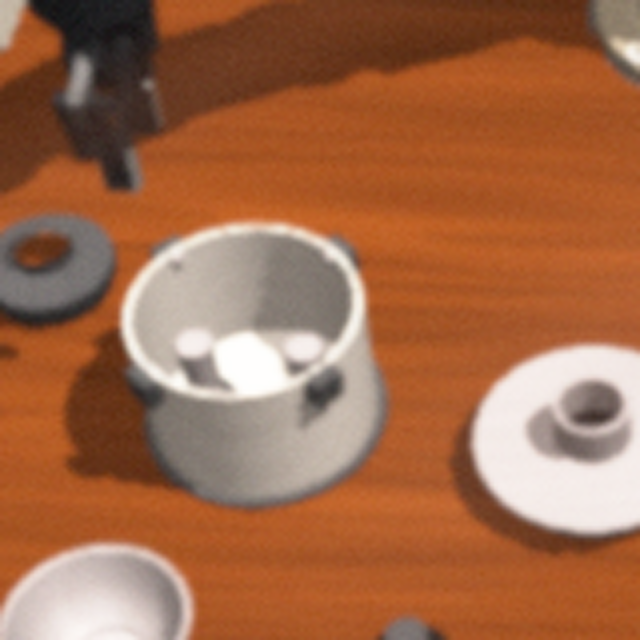

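>>> step_arm(
  targets=[
    [115, -474, 0, 0, 0.45],
    [115, -474, 0, 0, 0.45],
    [115, -474, 0, 0, 0.45],
    [115, -474, 0, 0, 0.45],
    [115, -474, 0, 0, 0.45],
    [115, -474, 0, 0, 0.45],
    [115, -474, 0, 0, 0.45],
    [115, -474, 0, 0, 0.45],
    [115, -474, 0, 0, 0.45],
    [115, -474, 0, 0, 0.45],
    [115, -474, 0, 0, 0.45],
    [115, -474, 0, 0, 0.45],
    [115, -474, 0, 0, 0.45],
    [115, -474, 0, 0, 0.45],
    [115, -474, 0, 0, 0.45],
    [115, -474, 0, 0, 0.45],
  ],
)

```text
t: 15.73
eef_pos: [0.5799, 0.1157, 0.2185]
tool_rot: [0.0, 1.0, -0.002, -0.0]
contact_force: [-0.1, -0.9, -0.2]
gripper_width: 0.548
```

```bash
python3 - <<'E'
from h import *
c=cam('top');s=cam('scene'); W=pts(c);V=pts(s)
for P,nm in((W,'t'),(V,'s')):
  m=(P[...,2]>.15)&(P[...,2]<.195)&(P[...,0]>.45)&(P[...,0]<.65)&(P[...,1]>.06)&(P[...,1]<.36)
  n,l,st_,ce=cv2.connectedComponentsWithStats(m.astype(np.uint8))
  for i in range(1,n):
    if st_[i,4]>15:
      q=P[l==i]; zm=np.percentile(q[:,2],90); q=q[q[:,2]>zm-.007]; print(nm,ce[i].round(),st_[i,4],q.mean(0).round(4))
mv((.582,.1165,.132,0))
E
```

```text
t [192. 267.] 123 [0.5156 0.3121 0.1822]
t [272. 276.] 39 [0.4922 0.1184 0.1818]
s [425. 214.] 151 [0.5085 0.2421 0.1816]
s [453. 218.] 157 [0.5171 0.3098 0.1814]
s [375. 234.] 154 [0.5832 0.1149 0.1817]
t 15.8 p [0.5801 0.1159 0.2187] yaw -0.2 tilt 0.01 q7 -0.06 g 0.55 F [-0.1  0.5  0.6]
[1.9, -0.6, 86.7] spin -0.2
```

>>> step_arm(
  targets=[
    [2, 0, 30, 0, 0.45],
    [2, 0, 60, 0, 0.45],
    [2, 0, 80, 0, 0.45],
    [2, 0, 87, 0, 0.45],
    [2, 0, 87, 0, 0.45],
    [2, 0, 87, 0, 0.8],
    [2, 0, 87, 0, 0.8],
    [2, 0, 87, 0, 0.8],
    [2, 0, 87, 0, 0.8],
    [2, 0, 87, 0, 0.8],
    [2, 0, 87, 0, 0.8],
    [2, 0, 60, 0, 0.8],
    [2, 0, 30, 0, 0.8],
    [2, 0, 0, 0, 0.8],
    [2, 0, -40, 0, 0.8],
    [2, 0, -40, 0, 0.8],
    [2, 0, -40, 0, 0.8],
  ],
)

```text
t: 17.25
eef_pos: [0.5834, 0.1182, 0.2608]
tool_rot: [-0.001, 1.0, -0.0, 0.002]
contact_force: [-0.8, 0.4, -2.6]
gripper_width: 0.291
```

```bash
python3 - <<'E'
from h import *
mv((.4643+.038,-.3155,.26,-90))
save(cam('scene'),'s10',(340,110,500,310),3)
E
```

```text
t 17.2 p [0.5834 0.1182 0.2608] yaw -0.0 tilt 0.25 q7 -0.08 g 0.29 F [-0.8  0.4 -2.6]
[-80.8, 433.7, -0.5] spin 90.0
```

View pics/s10.png

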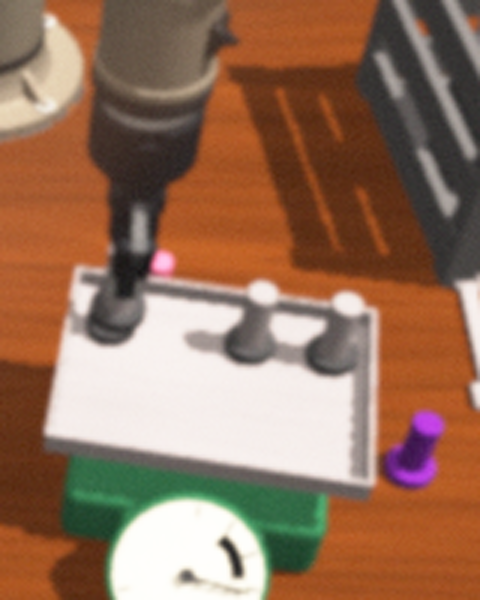

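>>> step_arm(
  targets=[
    [-81, 434, 0, 90, 0.8],
    [-81, 434, 0, 90, 0.8],
    [-81, 434, 0, 90, 0.8],
    [-81, 434, 0, 90, 0.8],
    [-81, 434, 0, 90, 0.8],
    [-81, 434, 0, 90, 0.8],
    [-81, 434, 0, 90, 0.8],
    [-81, 434, 0, 90, 0.8],
    [-81, 434, 0, 90, 0.8],
    [-81, 434, 0, 90, 0.8],
    [-81, 434, 0, 90, 0.8],
    [-81, 434, 0, 90, 0.8],
    [-81, 434, 0, 90, 0.8],
    [-81, 434, 0, 90, 0.8],
    [-81, 434, 30, 90, 0.8],
    [-81, 434, 60, 90, 0.8],
    [-81, 434, 60, 90, 0.8],
    [-81, 434, 60, 90, 0.8],
    [-81, 434, 60, 90, 0.8],
  ],
)

```text
t: 18.88
eef_pos: [0.5011, -0.3163, 0.1994]
tool_rot: [0.0, 0.707, -0.707, 0.0]
contact_force: [0.0, 0.8, -0.9]
gripper_width: 0.287
```

```bash
python3 - <<'E'
from h import *
mv((.4643+.038,-.3155,.03,-90))
E
```

```text
t 18.9 p [ 0.5011 -0.3163  0.1994] yaw -90.0 tilt 0.03 q7 -0.62 g 0.29 F [ 0.   0.8 -0.9]
[-0.9, -1.2, 169.4] spin 0.0
```

>>> step_arm(
  targets=[
    [-1, -1, 30, 0, 0.8],
    [-1, -1, 65, 0, 0.8],
    [-1, -1, 100, 0, 0.8],
    [-1, -1, 130, 0, 0.8],
    [-1, -1, 155, 0, 0.8],
    [-1, -1, 170, 0, 0.8],
    [-1, -1, 170, 0, 0.8],
    [-1, -1, 170, 0, 0.8],
    [-1, -1, 170, 0, 0.57],
    [-1, -1, 170, 0, 0.57],
    [-1, -1, 170, 0, 0.57],
    [-1, -1, 170, 0, 0.57],
    [-1, -1, 130, 0, 0.57],
    [-1, -1, 90, 0, 0.57],
    [-1, -1, 50, 0, 0.57],
    [-1, -1, 10, 0, 0.57],
    [-1, -1, -20, 0, 0.45],
    [-1, -1, -20, 0, 0.45],
    [-1, -1, -20, 0, 0.45],
  ],
)

```text
t: 20.47
eef_pos: [0.5032, -0.3159, 0.2207]
tool_rot: [0.001, -0.707, 0.707, -0.002]
contact_force: [0.5, 0.9, -0.1]
gripper_width: 0.545
```

```bash
python3 - <<'E'
from h import *
c=cam('scene');save(c,'s11',(150,130,310,290),4)
c=cam('top');s=cam('scene'); W=pts(c);V=pts(s)
for P,nm in((W,'t'),(V,'s')):
  m=(P[...,2]>.16)&(P[...,2]<.2)&(P[...,0]>.45)&(P[...,0]<.65)&(P[...,1]>.06)&(P[...,1]<.36)
  n,l,st_,ce=cv2.connectedComponentsWithStats(m.astype(np.uint8))
  for i in range(1,n):
    if st_[i,4]>15:
      q=P[l==i]; zm=np.percentile(q[:,2],90); q=q[q[:,2]>zm-.007]; print(nm,ce[i].round(),st_[i,4],q.mean(0).round(4))
mv((.4915,.126,.222,0))
E
```

```text
t [191. 267.] 124 [0.5154 0.3125 0.19  ]
t [219. 270.] 116 [0.5069 0.2441 0.19  ]
t [268. 276.] 103 [0.4917 0.1264 0.19  ]
s [378. 205.] 140 [0.4943 0.1244 0.1895]
s [426. 211.] 146 [0.5083 0.2415 0.1895]
s [454. 215.] 149 [0.517  0.3104 0.1891]
t 20.6 p [ 0.5015 -0.3144  0.2174] yaw -90.0 tilt 0.10 q7 -0.64 g 0.55 F [-0.2  0.1  0.6]
[-440.4, 10.3, -4.1] spin -90.0
```

View pics/s11.png

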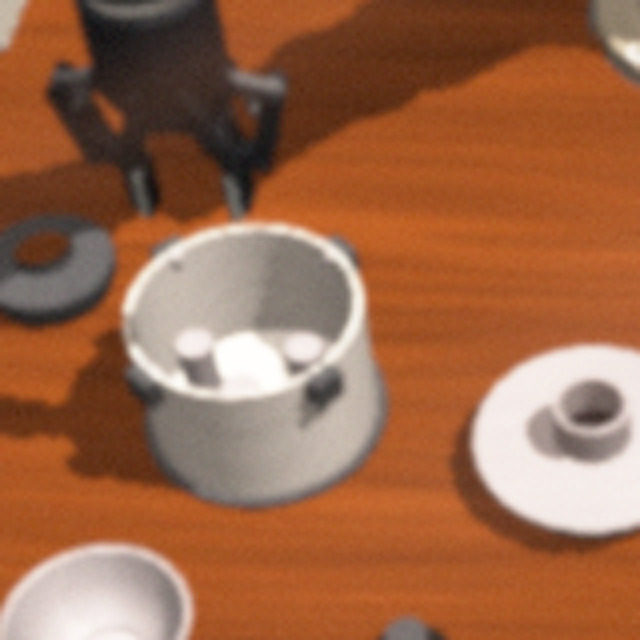

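>>> step_arm(
  targets=[
    [-440, 10, -5, 0, 0.45],
    [-440, 10, -5, 0, 0.45],
    [-440, 10, -5, 0, 0.45],
    [-440, 10, -5, 0, 0.45],
    [-440, 10, -5, 0, 0.45],
    [-440, 10, -5, 0, 0.45],
    [-440, 10, -5, 0, 0.45],
    [-440, 10, -5, 0, 0.45],
    [-440, 10, -5, 0, 0.45],
    [-440, 10, -5, 0, 0.45],
    [-440, 10, -5, 0, 0.45],
    [-440, 10, -5, 0, 0.45],
    [-440, 10, -5, 0, 0.45],
    [-440, 10, -5, 0, 0.45],
    [-440, 10, -5, 0, 0.45],
    [-440, 10, -5, 0, 0.45],
  ],
)

```text
t: 21.95
eef_pos: [0.4922, 0.1232, 0.2234]
tool_rot: [-0.0, -0.706, 0.708, 0.0]
contact_force: [0.0, 0.8, 0.1]
gripper_width: 0.548
```

```bash
python3 - <<'E'
from h import *
mv((.4922,.1258,.139,-90)); save(cam('top'),'t11',(380,220,500,330),5)
E
```

```text
t 21.9 p [0.4922 0.1232 0.2234] yaw -90.2 tilt 0.02 q7 -1.44 g 0.55 F [0.  0.8 0.1]
[-2.6, -0.0, 84.4] spin -0.2
```

View pics/t11.png

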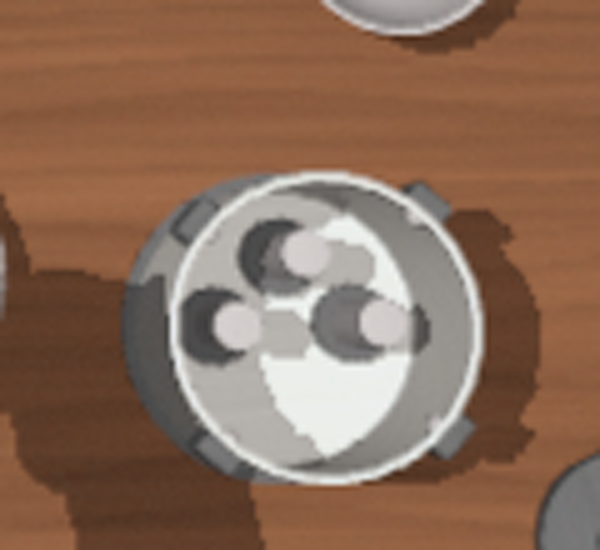

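>>> step_arm(
  targets=[
    [-2, 0, 30, 0, 0.45],
    [-2, 0, 60, 0, 0.45],
    [-2, 0, 78, 0, 0.45],
    [-2, 0, 85, 0, 0.45],
    [-2, 0, 85, 0, 0.45],
    [-2, 0, 85, 0, 0.8],
    [-2, 0, 85, 0, 0.8],
    [-2, 0, 85, 0, 0.8],
    [-2, 0, 85, 0, 0.8],
    [-2, 0, 85, 0, 0.8],
    [-2, 0, 85, 0, 0.8],
    [-2, 0, 60, 0, 0.8],
    [-2, 0, 30, 0, 0.8],
    [-2, 0, 0, 0, 0.8],
    [-2, 0, -40, 0, 0.8],
    [-2, 0, -40, 0, 0.8],
    [-2, 0, -40, 0, 0.8],
  ],
)

```text
t: 23.42
eef_pos: [0.4931, 0.1276, 0.265]
tool_rot: [-0.002, 0.707, -0.707, -0.0]
contact_force: [-0.4, -0.1, -2.4]
gripper_width: 0.293
```

```bash
python3 - <<'E'
from h import *
mv((.4643-.038,-.3155,.26,-90))
save(cam('scene'),'s12',(340,110,500,310),3)
E
```

```text
t 23.4 p [0.4931 0.1276 0.265 ] yaw -90.0 tilt 0.19 q7 -1.49 g 0.29 F [-0.4 -0.1 -2.4]
[443.1, 66.8, 3.8] spin 0.0
```

View pics/s12.png

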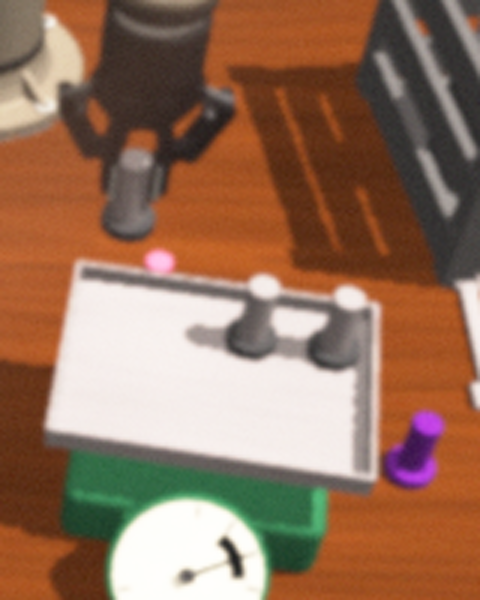

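>>> step_arm(
  targets=[
    [443, 67, 4, 0, 0.8],
    [443, 67, 4, 0, 0.8],
    [443, 67, 4, 0, 0.8],
    [443, 67, 4, 0, 0.8],
    [443, 67, 4, 0, 0.8],
    [443, 67, 4, 0, 0.8],
    [443, 67, 4, 0, 0.8],
    [443, 67, 4, 0, 0.8],
    [443, 67, 4, 0, 0.8],
    [443, 67, 4, 0, 0.8],
    [443, 67, 4, 0, 0.8],
    [443, 67, 4, 0, 0.8],
    [443, 67, 4, 0, 0.8],
    [443, 67, 4, 0, 0.8],
    [443, 67, 34, 0, 0.8],
    [443, 67, 64, 0, 0.8],
    [443, 67, 64, 0, 0.8],
    [443, 67, 64, 0, 0.8],
  ],
)

```text
t: 24.97
eef_pos: [0.4246, -0.3135, 0.1985]
tool_rot: [0.001, 0.708, -0.707, -0.002]
contact_force: [-0.9, -0.2, -0.7]
gripper_width: 0.291
```

```bash
python3 - <<'E'
from h import *
mv((.4643-.038,-.3155,.03,-90))
E
```

```text
t 25.0 p [ 0.4246 -0.3135  0.1985] yaw -89.9 tilt 0.25 q7 -0.60 g 0.29 F [-0.9 -0.2 -0.7]
[2.3, -2.3, 168.5] spin 0.1
```

>>> step_arm(
  targets=[
    [1, -2, 30, 0, 0.8],
    [1, -2, 65, 0, 0.8],
    [1, -2, 100, 0, 0.8],
    [1, -2, 130, 0, 0.8],
    [1, -2, 155, 0, 0.8],
    [1, -2, 169, 0, 0.8],
    [1, -2, 169, 0, 0.8],
    [1, -2, 169, 0, 0.8],
    [1, -2, 169, 0, 0.57],
    [1, -2, 169, 0, 0.57],
    [1, -2, 169, 0, 0.57],
    [1, -2, 169, 0, 0.57],
    [1, -2, 130, 0, 0.57],
    [1, -2, 90, 0, 0.57],
    [1, -2, 50, 0, 0.57],
    [1, -2, 10, 0, 0.57],
    [1, -2, -20, 0, 0.45],
    [1, -2, -20, 0, 0.2],
    [1, -2, -20, 0, 0.2],
    [1, -2, -20, 0, 0.2],
  ],
)

```text
t: 26.63
eef_pos: [0.4265, -0.3165, 0.2192]
tool_rot: [0.0, -0.707, 0.707, 0.0]
contact_force: [-0.1, 0.3, -1.4]
gripper_width: 0.801
```

```bash
python3 - <<'E'
from h import *
c=cam('top');s=cam('scene');save(c,'t13',(160,150,500,330),2.3);save(s,'s13',(150,150,500,350),2.2); W=pts(c);V=pts(s)
for P,nm in((W,'t'),(V,'s')):
  m=(P[...,2]>.16)&(P[...,2]<.21)&(P[...,0]>.45)&(P[...,0]<.65)&(P[...,1]>.06)&(P[...,1]<.36)
  n,l,st_,ce=cv2.connectedComponentsWithStats(m.astype(np.uint8))
  for i in range(1,n):
    if st_[i,4]>15:
      q=P[l==i]; zm=np.percentile(q[:,2],90); q=q[q[:,2]>zm-.007]; print(nm,ce[i].round(),st_[i,4],q.mean(0).round(4))
  for nm2,lo,hi in(('neck',.055,.075),('fl',.024,.036)):
    m=(P[...,2]>lo)&(P[...,2]<hi)&(abs(P[...,0]-.5)<.15)&(abs(P[...,1]+.08)<.13); q=P[m]
    (x,y),r=cv2.minEnclosingCircle(q[:,:2].astype(np.float32)); print(nm,nm2,len(q),q.mean(0).round(4),x,y,r)
  m=(P[...,2]>.05)&(P[...,2]<.068)&(abs(P[...,0]-.685)<.05)&(abs(P[...,1]+.18)<.05); print('bung',P[m].mean(0),m.sum())
  m=(P[...,2]>.0666)&(P[...,2]<.09)&(np.hypot(P[...,0]-.4643,P[...,1]+.3155)<.068)
  n,l,st_,ce=cv2.connectedComponentsWithStats(m.astype(np.uint8))
  for i in range(1,n):
    if st_[i,4]>15: print('tub',P[l==i].mean(0).round(4))
mv((.495,-.081,.1,-90))
E
```

```text
t [191. 267.] 134 [0.5153 0.3122 0.197 ]
t [219. 270.] 126 [0.5073 0.2439 0.1972]
t neck 112 [ 0.4951 -0.0797  0.0631] 0.49491074681282043 -0.079925537109375 0.02676691673696041
t fl 2631 [ 0.4941 -0.0798  0.0298] 0.49496206641197205 -0.08012159168720245 0.08182360976934433
bung [ 0.68485242 -0.17962555  0.05951596] 84
tub [ 0.5032 -0.3146  0.0749]
tub [ 0.4654 -0.2777  0.0742]
tub [ 0.4665 -0.3533  0.074 ]
s [426. 210.] 168 [0.5088 0.2419 0.1965]
s [454. 214.] 172 [0.5175 0.3101 0.1961]
s neck 151 [ 0.4961 -0.0821  0.0618] 0.49497702717781067 -0.0829382911324501 0.02864537015557289
s fl 1877 [ 0.5009 -0.0819  0.03  ] 0.49389031529426575 -0.08267725259065628 0.0839722603559494
bung [ 0.68658169 -0.18170406  0.05892179] 99
tub [ 0.4292 -0.3188  0.0738]
tub [ 0.4685 -0.3552  0.0738]
tub [ 0.4672 -0.2808  0.0742]
tub [ 0.5    -0.3176  0.0756]
t 26.7 p [ 0.4261 -0.3164  0.2185] yaw -90.1 tilt 0.13 q7 -0.62 g 0.80 F [ 0.5 -0.   0.3]
[-235.3, -68.9, 118.6] spin -0.1
```

View pics/t13.png

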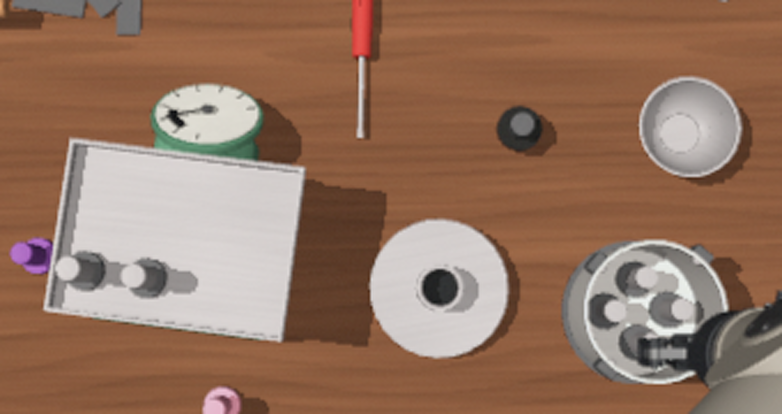

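View pics/s13.png

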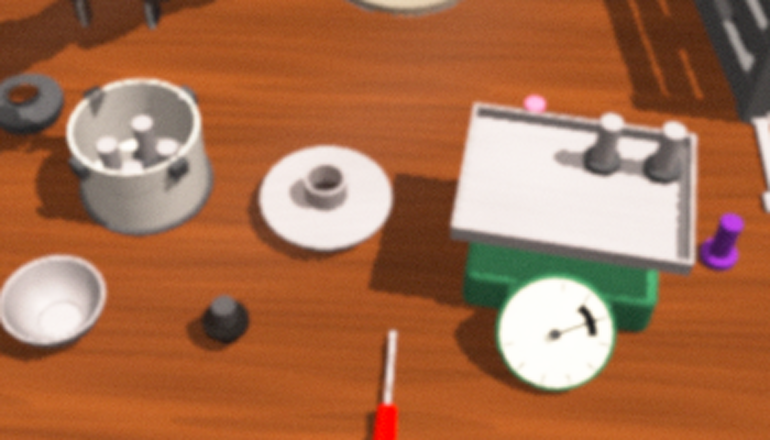

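>>> step_arm(
  targets=[
    [-235, -69, 0, 0, 0.05],
    [-235, -69, 0, 0, 0.05],
    [-235, -69, 0, 0, 0.05],
    [-235, -69, 0, 0, 0.05],
    [-235, -69, 0, 0, 0.05],
    [-235, -69, 0, 0, 0.05],
    [-235, -69, 0, 0, 0.05],
    [-235, -69, 0, 0, 0.05],
    [-235, -69, 30, 0, 0.05],
    [-235, -69, 70, 0, 0.05],
    [-235, -69, 110, 0, 0.05],
    [-235, -69, 135, 0, 0.05],
    [-235, -69, 135, 0, 0.05],
    [-235, -69, 135, 0, 0.05],
    [-235, -69, 135, 0, 0.05],
  ],
)

```text
t: 27.98
eef_pos: [0.4966, -0.0837, 0.0858]
tool_rot: [0.0, -0.706, 0.708, -0.001]
contact_force: [0.1, 0.3, 0.5]
gripper_width: 0.951
```

```bash
python3 - <<'E'
from h import *
mv((.495,-.081,.012,-90))
s=cam('scene');save(s,'s14',(240,150,360,280),5); V=pts(s)
mv((.495,-.081,.012,-90))
# lid flange fit
P=V; m=(P[...,2]>.024)&(P[...,2]<.036)&(abs(P[...,0]-.5)<.15)&(abs(P[...,1]+.08)<.13); q=P[m]
print(cv2.minEnclosingCircle(q[:,:2].astype(np.float32)))
m=(P[...,2]>.07)&(P[...,2]<.15)&(abs(P[...,0]-.5)<.1)&(abs(P[...,1]+.08)<.09); q=P[m]
for lo in np.arange(.07,.15,.01):
  w=q[(q[:,2]>=lo)&(q[:,2]<lo+.01)]
  if len(w): print(round(lo,3),len(w),w.min(0).round(3),w.max(0).round(3))
E
```

```text
t 28.0 p [ 0.4966 -0.0837  0.0858] yaw -90.2 tilt 0.09 q7 -0.91 g 0.95 F [0.1 0.3 0.5]
[-2.8, 1.7, 73.8] spin -0.2
t 28.0 p [ 0.4971 -0.0833  0.0862] yaw -90.1 tilt 0.14 q7 -0.91 g 0.95 F [ 0.9 -0.3 -0.5]
[-2.4, 2.3, 74.2] spin -0.1
((0.4941088855266571, -0.08260603994131088), 0.08440742641687393)
0.11 11 [ 0.485 -0.132  0.114] [ 0.508 -0.039  0.12 ]
0.12 31 [ 0.484 -0.14   0.121] [ 0.51  -0.032  0.13 ]
0.13 27 [ 0.491 -0.14   0.13 ] [ 0.51  -0.032  0.14 ]
0.14 28 [ 0.497 -0.139  0.14 ] [ 0.51  -0.034  0.149]
```

View pics/s14.png

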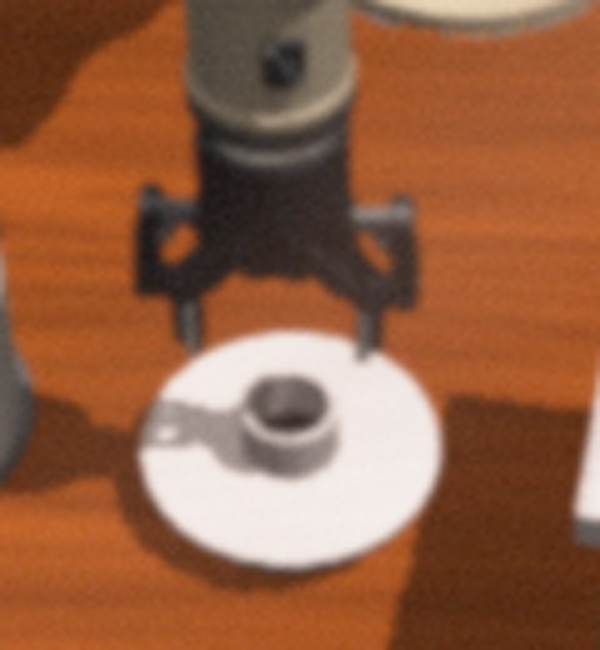

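>>> step_arm(
  targets=[
    [-3, 2, 20, 0, 0.05],
    [-3, 2, 40, 0, 0.05],
    [-3, 2, 60, 0, 0.05],
    [-3, 2, 70, 0, 0.05],
    [-3, 2, 74, 0, 0.05],
    [-3, 2, 74, 0, 0.05],
    [-3, 2, 74, 0, 0.05],
  ],
)

```text
t: 28.62
eef_pos: [0.495, -0.0794, 0.0117]
tool_rot: [0.001, -0.707, 0.708, -0.001]
contact_force: [-0.2, 0.5, 0.8]
gripper_width: 0.951
```

```bash
python3 - <<'E'
from h import *
mv((.495,-.081,.012,-90))
s=cam('scene');save(s,'s15',(240,150,360,280),5)
mv((.495,-.081,.012,-90))
E
```

```text
t 28.6 p [ 0.495  -0.0794  0.0117] yaw -90.1 tilt 0.10 q7 -0.80 g 0.95 F [-0.2  0.5  0.8]
[1.6, -0.0, -0.3] spin -0.1
t 28.7 p [ 0.495  -0.0794  0.0117] yaw -90.1 tilt 0.11 q7 -0.80 g 0.95 F [ 0.1  0.4 -0.6]
[1.6, 0.0, -0.3] spin -0.1
```

View pics/s15.png

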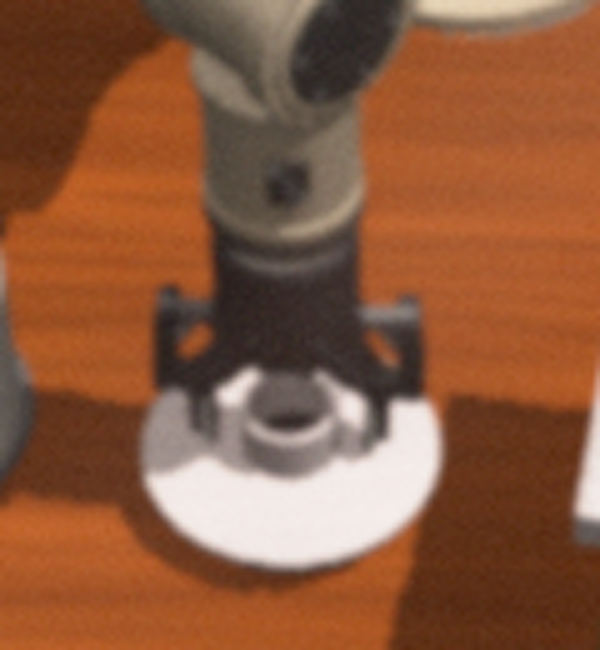

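>>> step_arm(
  targets=[
    [1, 0, 0, 0, 0.3],
    [1, 0, 0, 0, 0.45],
    [1, 0, 0, 0, 0.5],
    [1, 0, 0, 0, 0.55],
    [1, 0, 0, 0, 0.55],
    [1, 0, 0, 0, 0.55],
    [1, 0, 0, 0, 0.55],
    [1, 0, 0, 0, 0.55],
  ],
  newtons=60,
)

```text
t: 29.33
eef_pos: [0.4947, -0.0801, 0.0118]
tool_rot: [0.001, -0.707, 0.708, -0.0]
contact_force: [-2.8, 2.0, 14.4]
gripper_width: 0.62
```

```bash
python3 - <<'E'
from h import *
mv((.495,-.081,.012,-90))
s=cam('scene');V=pts(s);save(s,'s16',(240,150,360,280),5)
P=V; m=(P[...,2]>.024)&(P[...,2]<.036)&(abs(P[...,0]-.5)<.15)&(abs(P[...,1]+.08)<.13); q=P[m]
print(cv2.minEnclosingCircle(q[:,:2].astype(np.float32)))
E
```

```text
t 29.3 p [ 0.4947 -0.0801  0.0118] yaw -90.1 tilt 0.11 q7 -0.80 g 0.62 F [-2.8  2.  14.4]
[0.9, -0.3, -0.2] spin -0.1
((0.49525216221809387, -0.08375605195760727), 0.08378112316131592)
```

View pics/s16.png

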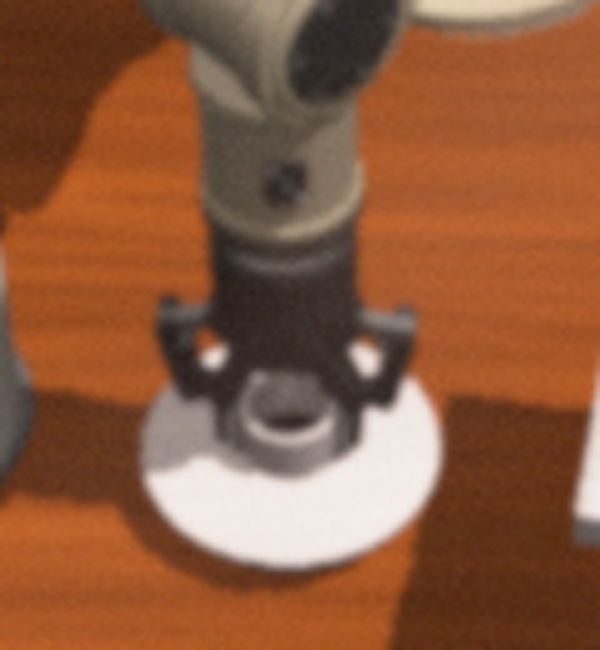

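>>> step_arm(
  targets=[
    [0, 0, -10, 0, 0.55],
    [0, 0, -25, 0, 0.55],
    [0, 0, -50, 0, 0.55],
    [0, 0, -80, 0, 0.55],
    [0, 0, -110, 0, 0.55],
    [0, 0, -135, 0, 0.55],
    [0, 0, -135, 0, 0.55],
    [0, 0, -135, 0, 0.55],
    [0, 0, -135, 0, 0.55],
  ],
)

```text
t: 30.13
eef_pos: [0.4933, -0.0795, 0.1449]
tool_rot: [-0.0, -0.707, 0.707, 0.001]
contact_force: [-0.0, 0.4, -2.8]
gripper_width: 0.615
```

```bash
python3 - <<'E'
from h import *
def flange(s):
    P=pts(s); m=(P[...,2]>.155)&(P[...,2]<.173)&(abs(P[...,0]-.5)<.15)&(abs(P[...,1]+.08)<.13); q=P[m]
    A=np.c_[q[:,:2],np.ones(len(q))]; co=np.linalg.lstsq(A,q[:,2],rcond=None)[0]
    print(len(q),q.mean(0).round(4),'tilt',co[:2].round(4),cv2.minEnclosingCircle(q[:,:2].astype(np.float32)))
s=cam('scene');flange(s);c=cam('top');flange(c)
save(s,'s17',(230,110,370,270),4);save(c,'t17',(290,200,420,330),4)
mv((.4644,-.3157,.147,-90))
E
```

```text
1644 [ 0.5169 -0.0799  0.1632] tilt [-0.0107 -0.0024] ((0.4936597943305969, -0.08222673088312149), 0.08437217772006989)
362 [ 0.5272 -0.0237  0.1622] tilt [-0.0192 -0.0232] ((0.5154442191123962, -0.051619525998830795), 0.06873652338981628)
t 30.2 p [ 0.493  -0.0798  0.1444] yaw -90.1 tilt 0.14 q7 -1.00 g 0.62 F [ 0.2 -0.3 -2.4]
[236.0, 28.4, -2.5] spin -0.1
```

View pics/s17.png

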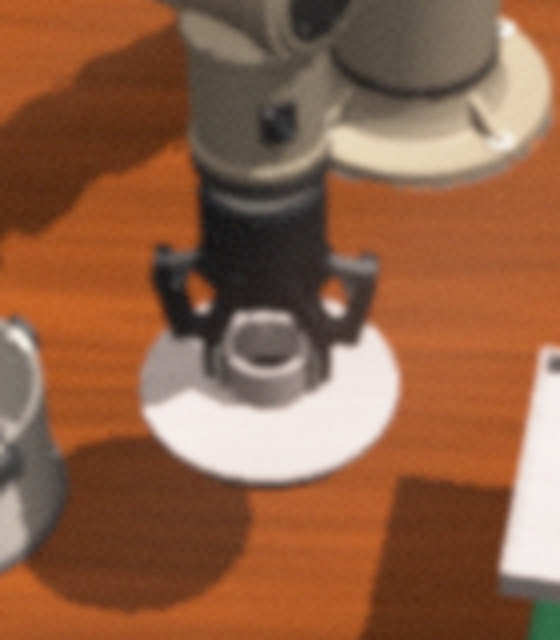

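>>> step_arm(
  targets=[
    [0, 0, -15, 0, 0.55],
    [235, 29, -15, 0, 0.55],
    [235, 29, -15, 0, 0.55],
    [235, 29, -15, 0, 0.55],
    [235, 29, -15, 0, 0.55],
    [235, 29, -15, 0, 0.55],
    [235, 29, -15, 0, 0.55],
    [235, 29, -15, 0, 0.55],
    [235, 29, -15, 0, 0.55],
    [235, 29, -15, 0, 0.55],
    [235, 29, -15, 0, 0.55],
    [235, 29, -15, 0, 0.55],
    [235, 29, -15, 0, 0.55],
  ],
)

```text
t: 31.32
eef_pos: [0.4654, -0.3136, 0.1603]
tool_rot: [-0.0, 0.708, -0.707, -0.0]
contact_force: [1.4, -0.2, -1.9]
gripper_width: 0.619
```

```bash
python3 - <<'E'
from h import *
from scipy.optimize import least_squares
s=cam('scene'); P=pts(s)
mv((.4644,-.3157,.147,-90))
m=(P[...,2]>.168)&(P[...,2]<.19)&(abs(P[...,0]-.464)<.15)&(abs(P[...,1]+.3157)<.13); q=P[m]
print(len(q),q.mean(0).round(4),cv2.minEnclosingCircle(q[:,:2].astype(np.float32)))
save(s,'s18',(150,110,290,270),4)
E
```

```text
t 31.4 p [ 0.4653 -0.3139  0.1604] yaw -89.9 tilt 0.03 q7 -0.58 g 0.62 F [ 0.7 -0.  -1.7]
[1.8, 0.9, 13.4] spin 0.1
1645 [ 0.4864 -0.3111  0.1789] ((0.465293824672699, -0.3128693699836731), 0.08488308638334274)
```

View pics/s18.png

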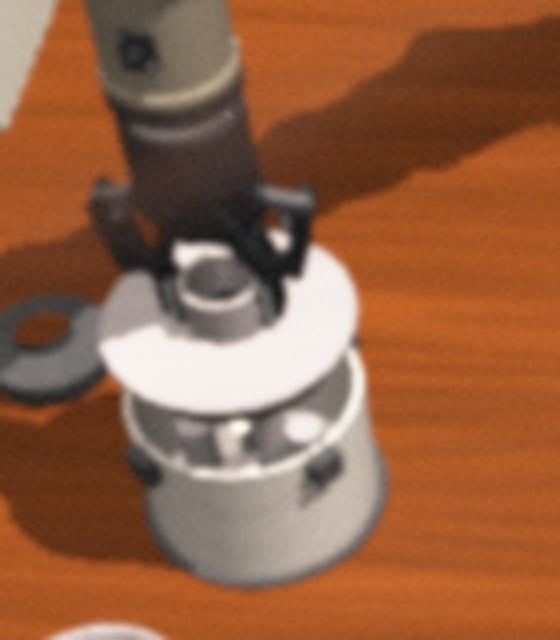

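>>> step_arm(
  targets=[
    [3, 1, 0, 0, 0.55],
    [3, 1, 10, 0, 0.55],
    [3, 1, 20, 0, 0.55],
    [3, 1, 30, 0, 0.55],
    [3, 1, 38, 0, 0.55],
    [3, 1, 44, 0, 0.55],
    [3, 1, 48, 0, 0.55],
    [3, 1, 48, 0, 0.55],
    [3, 1, 48, 0, 0.55],
  ],
)

```text
t: 32.12
eef_pos: [0.4638, -0.3182, 0.1125]
tool_rot: [-0.0, -0.707, 0.708, 0.0]
contact_force: [-0.4, 0.8, -1.9]
gripper_width: 0.624
```

```bash
python3 - <<'E'
from h import *
s=cam('scene'); P=pts(s)
mv((.4644,-.3157,.0974,-90))
m=(P[...,2]>.118)&(P[...,2]<.145)&(abs(P[...,0]-.464)<.15)&(abs(P[...,1]+.3157)<.13); q=P[m]
z=np.median(q[:,2]);q=q[abs(q[:,2]-z)<.007]
A=np.c_[q[:,:2],np.ones(len(q))]; print(np.linalg.lstsq(A,q[:,2],rcond=None)[0])
print(len(q),q.mean(0).round(4),cv2.minEnclosingCircle(q[:,:2].astype(np.float32)))
save(s,'s19',(150,130,290,270),4)
E
```

```text
t 32.2 p [ 0.4639 -0.3184  0.1128] yaw -90.1 tilt 0.02 q7 -0.52 g 0.62 F [-0.2  0.5 -2.4]
[-2.7, -0.4, 15.4] spin -0.1
[-0.00587658 -0.00392513  0.13241319]
1520 [ 0.485  -0.3155  0.1308] ((0.4653773605823517, -0.3205967843532562), 0.08286973834037781)
```

View pics/s19.png

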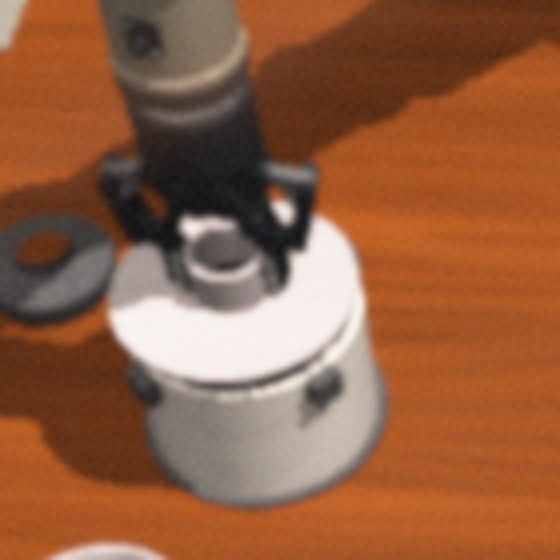

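>>> step_arm(
  targets=[
    [-3, 0, 0, 0, 0.55],
    [-3, 0, 2, 0, 0.55],
    [-3, 0, 4, 0, 0.55],
    [-3, 0, 6, 0, 0.55],
    [-3, 0, 8, 0, 0.55],
    [-3, 0, 8, 0, 0.55],
    [-3, 0, 8, 0, 0.55],
  ],
)

```text
t: 32.75
eef_pos: [0.4639, -0.3152, 0.1044]
tool_rot: [-0.0, -0.707, 0.707, -0.0]
contact_force: [0.5, -0.0, -2.8]
gripper_width: 0.621
```

```bash
cat >> h.py <<'E'
def fl(s,lo,hi):
    P=pts(s); m=(P[...,2]>lo)&(P[...,2]<hi)&(abs(P[...,0]-.464)<.12)&(abs(P[...,1]+.3157)<.12); q=P[m]
    z=np.median(q[:,2]);q=q[abs(q[:,2]-z)<.006]
    A=np.c_[q[:,:2],np.ones(len(q))]; co=np.linalg.lstsq(A,q[:,2],rcond=None)[0]
    print('flange',len(q),'ztop %.4f'%np.median(q[:,2]),'tilt',co[:2].round(4),cv2.minEnclosingCircle(q[:,:2].astype(np.float32)))
E
python3 - <<'E'
from h import *
s=cam('scene'); 
mv((.4644,-.3157,.0974,-90)); fl(s,.105,.14)
E
```

```text
t 32.8 p [ 0.4639 -0.3151  0.1045] yaw -90.1 tilt 0.01 q7 -0.52 g 0.62 F [-0.2 -0.3 -2.4]
[0.6, -0.5, 7.1] spin -0.1
flange 1485 ztop 0.1227 tilt [-0.0043 -0.0011] ((0.46341434121131897, -0.31670650839805603), 0.08358252048492432)
```

>>> step_arm(
  targets=[
    [0, 0, 1, 0, 0.55],
    [0, 0, 2, 0, 0.55],
    [0, 0, 3, 0, 0.55],
    [0, 0, 4, 0, 0.55],
    [0, 0, 5, 0, 0.55],
    [0, 0, 6, 0, 0.55],
    [0, 0, 7, 0, 0.55],
    [0, 0, 7, 0, 0.55],
  ],
)

```text
t: 33.47
eef_pos: [0.4637, -0.3149, 0.0979]
tool_rot: [0.0, -0.707, 0.707, 0.0]
contact_force: [-1.4, 3.1, 5.4]
gripper_width: 0.62
```

```bash
python3 - <<'E'
from h import *
s=cam('scene'); 
mv((.4644,-.3157,.0974,-90)); fl(s,.105,.14)
E
```

```text
t 33.5 p [ 0.4637 -0.3149  0.0979] yaw -90.1 tilt 0.05 q7 -0.51 g 0.62 F [-1.8  3.1  4.6]
[0.8, -0.7, 0.5] spin -0.1
flange 1499 ztop 0.1162 tilt [-0.0026 -0.0036] ((0.4668428897857666, -0.3147585093975067), 0.08874552696943283)
```

>>> step_arm(
  targets=[
    [0, 0, 1, 0, 0.55],
    [0, 0, 2, 0, 0.55],
    [0, 0, 2, 0, 0.55],
    [0, 0, 2, 0, 0.55],
  ],
)

```text
t: 33.85
eef_pos: [0.4638, -0.3149, 0.0978]
tool_rot: [0.001, -0.707, 0.707, 0.0]
contact_force: [-6.5, 9.6, 27.6]
gripper_width: 0.62
```

>>> step_arm(
  targets=[
    [0, 0, -2, 0, 0.55],
    [0, 0, -2, 0, 0.3],
    [0, 0, -2, 0, 0.1],
    [0, 0, -2, 0, 0.1],
    [0, 0, -2, 0, 0.1],
    [0, 0, -2, 0, 0.1],
    [0, 0, -20, 0, 0.1],
    [0, 0, -60, 0, 0.1],
    [0, 0, -100, 0, 0.1],
    [0, 0, -130, 0, 0.1],
    [0, 0, -130, 0, 0.1],
    [0, 0, -130, 0, 0.1],
  ],
)

```text
t: 34.85
eef_pos: [0.4648, -0.3156, 0.2271]
tool_rot: [0.001, -0.707, 0.707, -0.002]
contact_force: [-0.3, 0.6, 0.4]
gripper_width: 0.9
```

```bash
python3 - <<'E'
from h import *
s=cam('scene'); c=cam('top'); save(s,'s20',(150,100,310,320),2.5)
mv((.6857,-.1806,.12,-90)); fl(s,.105,.13);fl(c,.105,.13)
for P in (pts(s),pts(c)):
    m=(P[...,2]>.143)&(P[...,2]<.158)&(np.hypot(P[...,0]-.464,P[...,1]+.3157)<.045); q=P[m]; print('neck',len(q),q.mean(0).round(4),cv2.minEnclosingCircle(q[:,:2].astype(np.float32)))
    m=(P[...,2]>.05)&(P[...,2]<.068)&(abs(P[...,0]-.685)<.05)&(abs(P[...,1]+.18)<.05);q=P[m]; print('bung',q.mean(0).round(4),cv2.minEnclosingCircle(q[:,:2].astype(np.float32)))
E
```

```text
t 35.0 p [ 0.4636 -0.3144  0.2247] yaw -90.0 tilt 0.08 q7 -0.65 g 0.90 F [ 0.3  0.1 -1.2]
[-133.8, -222.2, 104.7] spin -0.0
flange 1897 ztop 0.1162 tilt [-0.0015 -0.001 ] ((0.4671882390975952, -0.31650376319885254), 0.09061519801616669)
flange 2184 ztop 0.1158 tilt [-0.0002 -0.0004] ((0.46524301171302795, -0.3133276700973511), 0.0884067490696907)
neck 141 [ 0.4649 -0.3161  0.1485] ((0.46486881375312805, -0.3172495663166046), 0.02895667403936386)
bung [ 0.6874 -0.1818  0.0591] ((0.6856333613395691, -0.18306763470172882), 0.015166307799518108)
neck 66 [ 0.4639 -0.3097  0.1491] ((0.4641118049621582, -0.31451770663261414), 0.02695312164723873)
bung [ 0.6846 -0.1796  0.0595] ((0.6856482625007629, -0.17982032895088196), 0.013960106298327446)
```

View pics/s20.png

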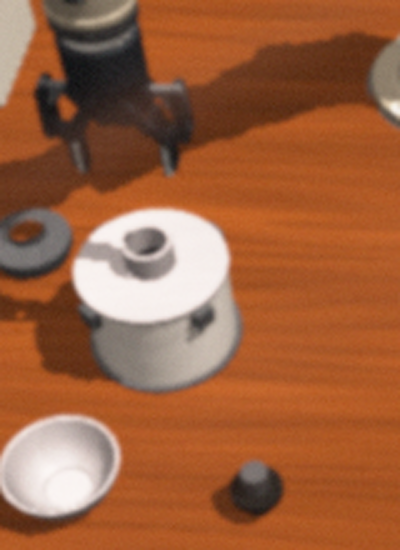

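>>> step_arm(
  targets=[
    [-134, -222, 0, 0, 0.3],
    [-134, -222, 0, 0, 0.4],
    [-134, -222, 0, 0, 0.45],
    [-134, -222, 0, 0, 0.45],
    [-134, -222, 0, 0, 0.45],
    [-134, -222, 0, 0, 0.45],
    [-134, -222, 0, 0, 0.45],
    [-134, -222, 0, 0, 0.45],
    [-134, -222, 40, 0, 0.45],
    [-134, -222, 80, 0, 0.45],
    [-134, -222, 120, 0, 0.45],
    [-134, -222, 150, 0, 0.45],
    [-134, -222, 150, 0, 0.45],
    [-134, -222, 150, 0, 0.45],
    [-134, -222, 150, 0, 0.45],
  ],
)

```text
t: 36.2
eef_pos: [0.6862, -0.1829, 0.0773]
tool_rot: [0.0, -0.706, 0.708, -0.001]
contact_force: [-0.0, -0.1, 0.7]
gripper_width: 0.55
```

```bash
python3 - <<'E'
from h import *
s=cam('scene'); save(s,'s21',(200,210,310,330),5)
mv((.6857,-.1812,.018,-90))
q=pts(s); m=(q[...,2]>.085)&(q[...,2]<.15)&(abs(q[...,0]-.685)<.08)&(abs(q[...,1]+.18)<.09); q=q[m]
for lo in np.arange(.08,.15,.01):
  w=q[(q[:,2]>=lo)&(q[:,2]<lo+.01)]
  if len(w): print(round(lo,3),len(w),w.min(0).round(3),w.max(0).round(3))
E
```

```text
t 36.2 p [ 0.6869 -0.1829  0.0781] yaw -90.1 tilt 0.19 q7 -0.86 g 0.55 F [ 0.7 -0.5  0.4]
[-1.8, 1.4, 60.1] spin -0.1
0.09 10 [ 0.673 -0.213  0.096] [ 0.696 -0.155  0.099]
0.1 33 [ 0.68  -0.222  0.1  ] [ 0.698 -0.148  0.11 ]
0.11 37 [ 0.676 -0.222  0.11 ] [ 0.698 -0.148  0.12 ]
0.12 33 [ 0.674 -0.222  0.12 ] [ 0.698 -0.148  0.13 ]
0.13 28 [ 0.683 -0.239  0.13 ] [ 0.699 -0.135  0.14 ]
0.14 119 [ 0.673 -0.242  0.14 ] [ 0.702 -0.129  0.15 ]
```

View pics/s21.png

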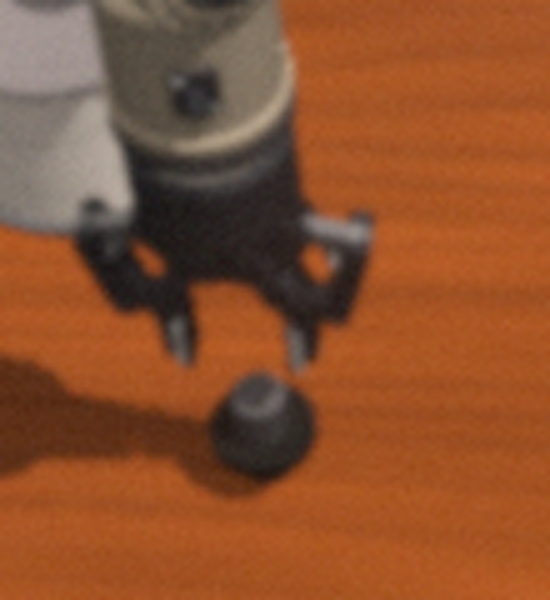

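>>> step_arm(
  targets=[
    [-2, 1, 20, 0, 0.45],
    [-2, 1, 40, 0, 0.45],
    [-2, 1, 52, 0, 0.45],
    [-2, 1, 52, 0, 0.45],
    [-2, 1, 52, 0, 0.45],
    [-2, 1, 52, 0, 0.45],
  ],
)

```text
t: 36.75
eef_pos: [0.686, -0.18, 0.0254]
tool_rot: [0.001, -0.707, 0.708, -0.001]
contact_force: [-0.3, 0.5, 0.8]
gripper_width: 0.549
```

```bash
python3 - <<'E'
from h import *
s=cam('scene'); save(s,'s22',(215,230,305,320),6)
mv((.6857,-.1812,.018,-90))
q=pts(s); m=(q[...,2]>.02)&(q[...,2]<.1)&(abs(q[...,0]-.685)<.08)&(abs(q[...,1]+.18)<.05)&(abs(q[...,1]+.183)>.022); q=q[m]
for lo in np.arange(.02,.09,.005):
  w=q[(q[:,2]>=lo)&(q[:,2]<lo+.005)]
  if len(w): print(round(lo,3),len(w),w.min(0).round(3),w.max(0).round(3))
E
```

```text
t 36.8 p [ 0.686  -0.18    0.0254] yaw -90.1 tilt 0.15 q7 -0.83 g 0.55 F [ 0.3 -0.2 -0.1]
[1.2, 0.4, 7.4] spin -0.1
0.02 2 [ 0.69  -0.206  0.024] [ 0.697 -0.157  0.025]
0.025 9 [ 0.675 -0.207  0.025] [ 0.7   -0.157  0.029]
0.03 15 [ 0.671 -0.208  0.03 ] [ 0.698 -0.156  0.035]
0.035 1 [ 0.683 -0.207  0.04 ] [ 0.683 -0.207  0.04 ]
0.04 2 [ 0.691 -0.154  0.043] [ 0.695 -0.153  0.044]
0.045 8 [ 0.677 -0.212  0.046] [ 0.695 -0.149  0.05 ]
0.05 13 [ 0.676 -0.217  0.051] [ 0.697 -0.146  0.055]
0.055 15 [ 0.674 -0.219  0.055] [ 0.697 -0.145  0.06 ]
0.06 18 [ 0.687 -0.218  0.06 ] [ 0.697 -0.146  0.065]
0.065 15 [ 0.682 -0.217  0.065] [ 0.698 -0.146  0.07 ]
0.07 13 [ 0.676 -0.219  0.07 ] [ 0.697 -0.152  0.075]
0.075 12 [ 0.691 -0.218  0.075] [ 0.697 -0.145  0.08 ]
0.08 12 [ 0.687 -0.219  0.08 ] [ 0.697 -0.144  0.085]
0.085 18 [ 0.678 -0.229  0.085] [ 0.698 -0.131  0.09 ]
```

View pics/s22.png

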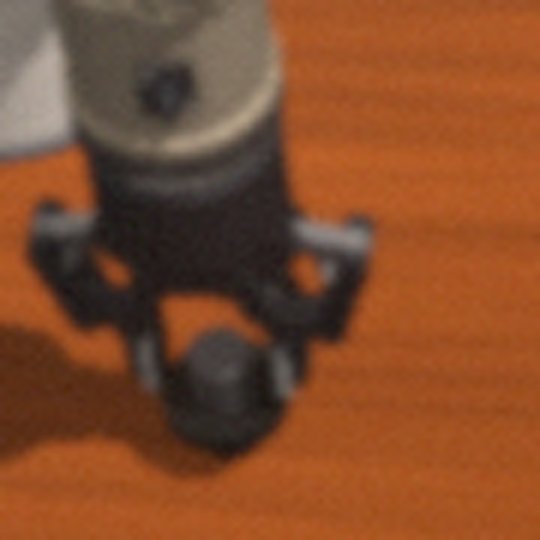

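>>> step_arm(
  targets=[
    [1, 0, 0, 0, 0.6],
    [1, 0, 0, 0, 0.78],
    [1, 0, 0, 0, 0.78],
    [1, 0, 0, 0, 0.78],
    [1, 0, 0, 0, 0.78],
    [1, 0, 0, 0, 0.78],
    [1, 0, 0, 0, 0.78],
  ],
  newtons=50,
)

```text
t: 37.38
eef_pos: [0.6857, -0.1809, 0.0249]
tool_rot: [0.0, -0.707, 0.708, -0.001]
contact_force: [-0.9, 0.9, 7.2]
gripper_width: 0.307
```

>>> step_arm(
  targets=[
    [0, 0, -20, 0, 0.78],
    [0, 0, -50, 0, 0.78],
    [0, 0, -90, 0, 0.78],
    [0, 0, -130, 0, 0.78],
    [0, 0, -165, 0, 0.78],
    [0, 0, -165, 0, 0.78],
    [0, 0, -165, 0, 0.78],
    [0, 0, -165, 0, 0.78],
  ],
)

```text
t: 38.05
eef_pos: [0.6845, -0.1798, 0.1878]
tool_rot: [0.0, -0.707, 0.707, 0.001]
contact_force: [0.4, 0.8, -1.3]
gripper_width: 0.31
```

```bash
python3 - <<'E'
from h import *
s=cam('scene'); save(s,'s23',(190,130,320,300),4)
mv((.4645,-.3158,.19,-90))
E
```

```text
t 38.1 p [ 0.6842 -0.1795  0.1869] yaw -90.0 tilt 0.15 q7 -0.92 g 0.31 F [ 0.2  0.4 -1.7]
[136.5, 219.6, -2.7] spin -0.0
```

View pics/s23.png

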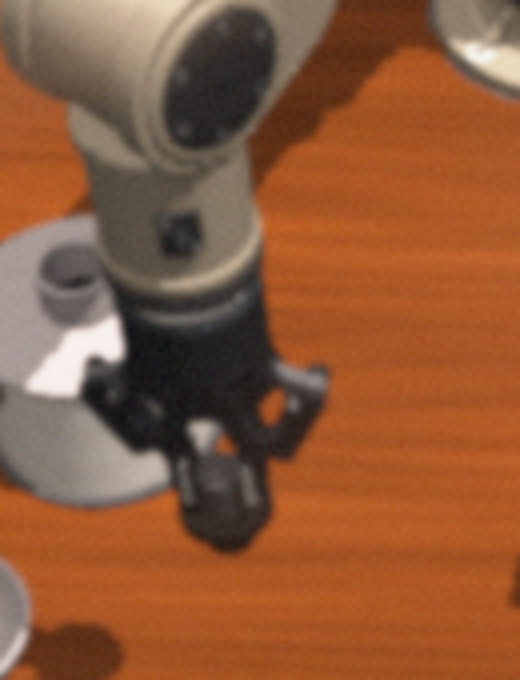

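>>> step_arm(
  targets=[
    [137, 220, -13, 0, 0.78],
    [137, 220, -13, 0, 0.78],
    [137, 220, -13, 0, 0.78],
    [137, 220, -13, 0, 0.78],
    [137, 220, -13, 0, 0.78],
    [137, 220, -13, 0, 0.78],
    [137, 220, -13, 0, 0.78],
    [137, 220, -13, 0, 0.78],
    [137, 220, -13, 0, 0.78],
    [137, 220, -13, 0, 0.78],
    [137, 220, -13, 0, 0.78],
    [137, 220, -13, 0, 0.78],
    [137, 220, -13, 0, 0.78],
  ],
)

```text
t: 39.18
eef_pos: [0.4656, -0.3164, 0.2012]
tool_rot: [0.0, 0.707, -0.707, -0.0]
contact_force: [-0.5, -0.3, -1.6]
gripper_width: 0.304
```

```bash
python3 - <<'E'
from h import *
s=cam('scene'); save(s,'s24',(160,120,280,260),4)
mv((.4642,-.3154,.151,-90))
q=pts(s); m=(q[...,2]>.19)&(q[...,2]<.22)&(np.hypot(q[...,0]-.464,q[...,1]+.316)<.04); q=q[m]
print(len(q),q.min(0),q.max(0)); print(proj(s,(.4642,-.3154,.175)),proj(s,(.4642,-.3154,.15)))
E
```

```text
t 39.2 p [ 0.4654 -0.3166  0.2013] yaw -90.0 tilt 0.03 q7 -0.61 g 0.31 F [-0.6 -0.5 -2.1]
[-1.2, 1.2, 50.3] spin 0.0
191 [ 0.45186226 -0.34399105  0.19010326] [ 0.49155115 -0.29073778  0.21984378]
(np.float64(206.63618818732598), np.float64(189.85682306614012)) (np.float64(208.21566119089212), np.float64(196.6579479128316))
```

View pics/s24.png

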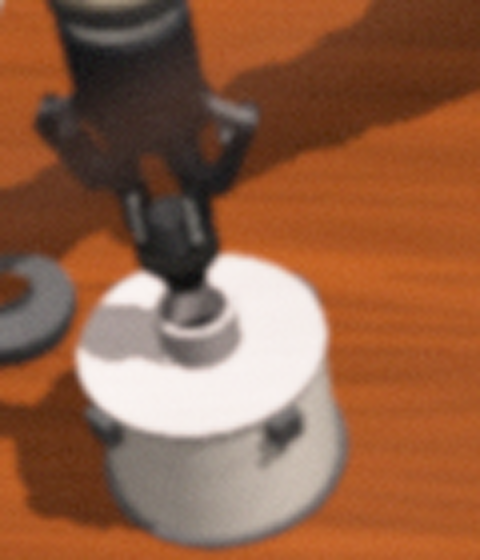

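>>> step_arm(
  targets=[
    [-1, 1, 10, 0, 0.78],
    [-1, 1, 20, 0, 0.78],
    [-1, 1, 30, 0, 0.78],
    [-1, 1, 37, 0, 0.78],
    [-1, 1, 42, 0, 0.78],
    [-1, 1, 46, 0, 0.78],
    [-1, 1, 49, 0, 0.78],
    [-1, 1, 49, 0, 0.78],
    [-1, 1, 49, 0, 0.78],
  ],
)

```text
t: 39.98
eef_pos: [0.4639, -0.3163, 0.1527]
tool_rot: [-0.0, -0.707, 0.708, -0.0]
contact_force: [0.8, 0.1, -0.7]
gripper_width: 0.307
```

```bash
python3 - <<'E'
from h import *
s=cam('scene'); save(s,'s25',(160,120,280,260),4)
mv((.4642,-.3154,.151,-90))
E
```

```text
t 40.0 p [ 0.4641 -0.3163  0.1529] yaw -90.1 tilt 0.03 q7 -0.56 g 0.31 F [ 0.5 -0.6 -0.7]
[-0.9, -0.1, 1.9] spin -0.1
```

View pics/s25.png

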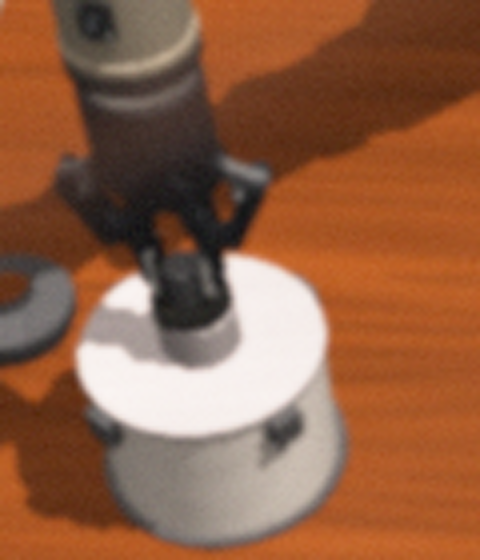

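>>> step_arm(
  targets=[
    [-1, 0, 1, 0, 0.78],
    [-1, 0, 2, 0, 0.78],
    [-1, 0, 3, 0, 0.78],
    [-1, 0, 3, 0, 0.78],
    [-1, 0, 3, 0, 0.78],
  ],
)

```text
t: 40.45
eef_pos: [0.4642, -0.315, 0.1509]
tool_rot: [0.001, -0.707, 0.707, -0.0]
contact_force: [-4.0, 3.7, 12.7]
gripper_width: 0.31
```

Contact at 12.7 N. The bung is at its expected home height, so I'll release it.

>>> step_arm(
  targets=[
    [0, 0, -1, 0, 0.6],
    [0, 0, -1, 0, 0.4],
    [0, 0, -1, 0, 0.4],
    [0, 0, -1, 0, 0.4],
    [0, 0, -1, 0, 0.4],
    [0, 0, -20, 0, 0.4],
    [0, 0, -60, 0, 0.4],
    [0, 0, -100, 0, 0.4],
    [0, 0, -120, 0, 0.4],
    [-120, 0, -120, 0, 0.4],
    [-120, 0, -120, 0, 0.4],
    [-120, 0, -120, 0, 0.4],
    [-120, 0, -120, 0, 0.4],
    [-120, 0, -120, 0, 0.4],
  ],
)

```text
t: 41.62
eef_pos: [0.465, -0.1913, 0.2693]
tool_rot: [-0.0, 0.709, -0.705, -0.001]
contact_force: [-0.5, -0.8, 0.4]
gripper_width: 0.602
```

```bash
python3 - <<'E'
from h import *
s=cam('scene'); c=cam('top'); save(s,'s26',(150,130,500,350),2.2);save(s,'s26b',(160,160,260,270),5);save(c,'t26',(380,220,500,330),5)
mv((.4642,-.3154,.151,-90)); fl(s,.105,.13);fl(c,.105,.13)
for P in (pts(s),pts(c)):
  for lo,hi in((.173,.19),(.15,.165)):
    m=(P[...,2]>lo)&(P[...,2]<hi)&(np.hypot(P[...,0]-.464,P[...,1]+.3157)<.05); q=P[m]; print('bung',len(q),np.percentile(q[:,2],[20,50,90]).round(4),q.mean(0).round(4),cv2.minEnclosingCircle(q[:,:2].astype(np.float32)))
  m=(P[...,2]>.16)&(P[...,2]<.21)&(P[...,0]>.45)&(P[...,0]<.65)&(P[...,1]>.06)&(P[...,1]<.36);print('casttop',np.percentile(P[m][:,2],70))
E
```

```text
t 41.7 p [ 0.4639 -0.1956  0.2697] yaw -90.1 tilt 0.03 q7 -0.96 g 0.60 F [-0.3 -0.4 -0. ]
[119.8, -0.4, 118.8] spin -0.1
flange 1786 ztop 0.1161 tilt [-0.0042 -0.0018] ((0.4654053747653961, -0.3162202537059784), 0.08932875096797943)
flange 43 ztop 0.1103 tilt [ 0.0434 -0.0011] ((0.5172916650772095, -0.3113364577293396), 0.06937994807958603)
bung 99 [0.1801 0.1846 0.1872] [ 0.4669 -0.3153  0.1832] ((0.46357566118240356, -0.31562745571136475), 0.016854412853717804)
bung 198 [0.1557 0.1578 0.1609] [ 0.4723 -0.3139  0.1577] ((0.46696293354034424, -0.3166465759277344), 0.030156970024108887)
casttop 0.19549152816615495Traceback (most recent call last):
  File "<stdin>", line 6, in <module>
    return _quantile_unchecked(
        a, q, axis, out, overwrite_input, method, keepdims, weights)
    return _ureduce(a,
                    func=_quantile_ureduce_func,
    ...<5 lines>...
                    overwrite_input=overwrite_input,
                    method=method)
    r = func(a, **kwargs)
    result = _quantile(arr,
                       quantiles=q,
    ...<2 lines>...
                       out=out,
                       weights=wgt)
    slices_having_nans = np.isnan(arr[-1, ...])
                                  ~~~^^^^^^^^^
IndexError: index -1 is out of bounds for axis 0 with size 0
```

View pics/s26.png

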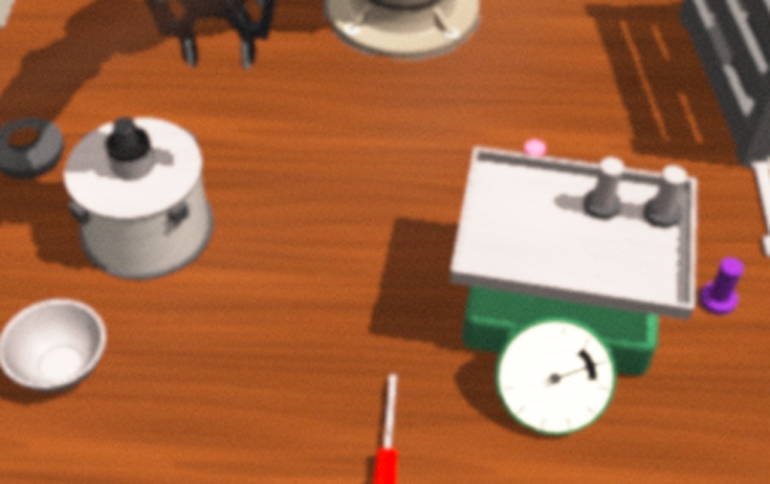

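View pics/s26b.png

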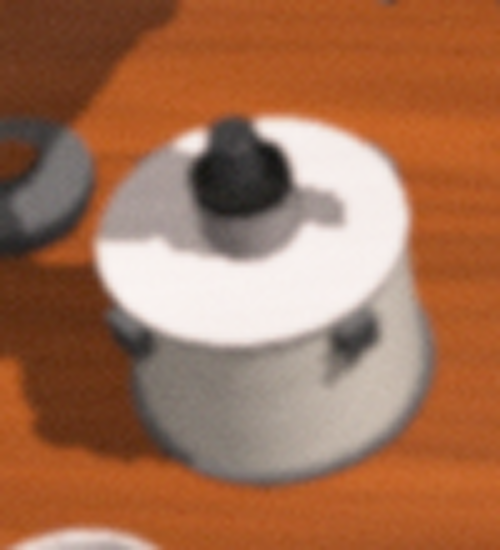

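View pics/t26.png

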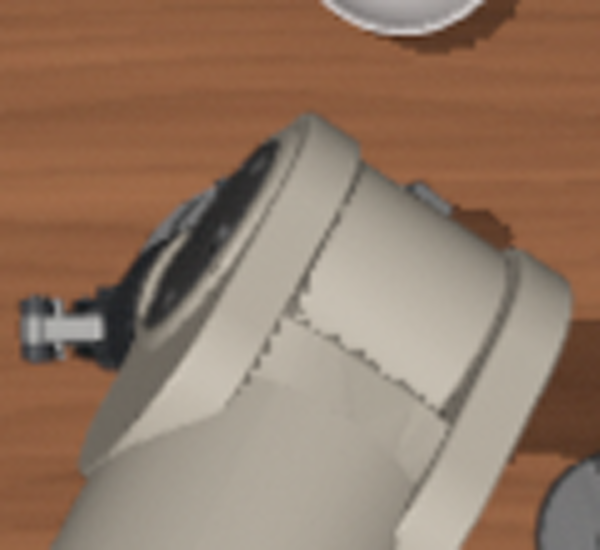

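```bash
python3 - <<'E'
from h import *
print(bot.hand_in())
E
```

```text
the job is handed in; nothing more can be done
None
```

I moved four of the six castings from the pan into the tub, where they all stood upright before the lid went on. The other two stay in the pan. I then pressed the lid home, set the bung in its neck and handed the job in at about 42 s; no verdict was reported.

**Last checks:**
- **Scale:** the needle rests in the black band. The casting tops put the pan about 12–13 mm down.
- **Lid:** the flange top is at 116 mm, so the lid's origin is at about 86 mm. It is level to about 0.005 rad and within about 2 mm of the tub's centre. The downward push met a hard stop at 28 N.
- **Bung:** the knob top is at 187 mm and the bung's flange at 158 mm, against 186 and 158 mm expected. It is upright, and centred within about 3 mm.
- **Robot and surroundings:** the arm stands clear. The bystanders and the pink and purple look-alikes in view have not moved.

**Disagreements:**
- **Tool height:** the robot's reported height ran about 40 mm below the fingertips as the cameras saw them. I set all grasp and placing heights from the cameras and from relative moves.
- **Camera offset:** the two cameras differed by about 2–3 mm in y, so I averaged them.
- **Final top view:** the arm hid the tub from the top camera, so its last reading there was unusable. The final lid and bung numbers come from the scene camera; an earlier top view, before the bung, agreed on the lid.

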